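Clear the jammed blank chute on the engraving bench

TASK

Clear the jammed feed chute: first draw the lock pin out of its bore and park it lying in the yellow side notch, then swing the guard up past its balance point so that it stands open on its own. Then take every brass blank out of the lanes, working the jammed ones back up their lanes until they are free of the lip, and lay them all down on the floor of the wooden tray, none on top of another, leaving the guard open, the pin in its notch and the other things on the bench where they are.

Things in the scene. Friction and masses are not known exactly. Their poses are not given: they have to be found in the camera images.
- chute: Fixed grey feed chute, 200 x 270 mm, with three lanes. Origin at the centre of its foot, on the bench; x points uphill, away from the robot, y across the lanes, z up. The aluminium lane floor slopes 10 degrees, rising towards +x: it is 55 mm above the bench at x = -100 mm. Lanes at y = -80, 0, +80 mm, 31 mm wide between rails 5 mm wide and 7 mm high.
- guard (a joint): Angle of the clear guard with red frame (150 mm deep, 246 mm wide, 350 g), level over the lanes 115 mm above the bench when shut (0). Grows as its front edge rises and swings back; stop at 1.85. Loose hinge: falls shut below about 1.57, beyond that falls back on its stop and stays open. A red lug on its -y side lies under the pin, which locks it.
- guard_knob (a point): Centre of the black ball knob (24 mm) at the middle of the guard's front edge, on a 23 mm stub, 190 mm from the hinge axis. Its frame turns with the guard.
- guard_hinge (a point): Point on the hinge axis of the guard, in the middle of its width; the axis is y of this frame (and of the chute).
- pin: Loose steel lock pin, 8 mm thick, with orange head (16 wide x 18 along the pin x 24 mm high), 45 g. Origin on the pin axis at the middle of the head (10 mm of head above the axis, 14 below); y runs along the shank to the tip, 69 mm away. At the start it lies level in the bore, its head at the -y side, 8 mm clear of the block.
- pin_mid (a point): Point on the pin axis 34 mm from the middle of the head (25 mm clear of the head), meant to lie over the middle of the notch.
- bore (a point): Centre of the bore (11 x 11 mm, 34 mm long, level along y) in the block at the -y side of the chute. The pin is drawn towards -y of this frame and is clear after 55 mm.
- lip (a point): Yellow lip across the low end of all three lanes: this point is the middle of its uphill edge, on its underside. Measured along the slope the lip is 14 mm deep; underside 13.5 mm, top 17.5 mm above the lane floor. Axes as the chute.
- notch (a point): Parking notch: U-shaped slot open at the top between two yellow walls on a post at the -y side of the chute, 15 mm wide, 34 mm long along y, walls 15 mm high. This point is where the pin axis comes to lie, mid-slot, 4 mm above its floor. Axes as the chute. The pin lies along y, head beyond the -y end.
- tray: Loose wooden tray with green lining, 205 x 160 mm outside (x, y), walls 5 mm thick and 18 mm high, floor 5 mm thick, 700 g. Origin at the centre of its underside.
- vise: Bystander: steel ball vise, 124 mm across, 108 mm high, fixed. Origin under its centre.
- blank1: Brass blank (may be absent), 60 x 28 mm, 22 mm high; 14 mm at its -x end is a tongue only 10 mm high; 210 to 340 g. Origin under its middle. At the start it lies in a lane, x uphill, origin at x = -62 mm of the chute, the tongue 11 mm under the lip: it cannot be lifted until pushed some 15 mm (better 25) back up the lane. Friction then holds it there.
- blank1_grip (a point): Centre of the full-height part of blank1 (7 mm from its middle towards +x, 11 mm above its underside), where to grip it across its 28 mm width.
- blank2: Brass blank (may be absent), 60 x 28 mm, 22 mm high; 14 mm at its -x end is a tongue only 10 mm high; 210 to 340 g. Origin under its middle. At the start it lies in a lane, x uphill, origin at x = -62 mm of the chute, the tongue 11 mm under the lip: it cannot be lifted until pushed some 15 mm (better 25) back up the lane. Friction then holds it there.
- blank2_grip (a point): Centre of the full-height part of blank2 (7 mm from its middle towards +x, 11 mm above its underside), where to grip it across its 28 mm width.
- blank3: Brass blank (may be absent), 60 x 28 mm, 22 mm high; 14 mm at its -x end is a tongue only 10 mm high; 210 to 340 g. Origin under its middle. At the start it lies in a lane, x uphill, origin at x = -62 mm of the chute, the tongue 11 mm under the lip: it cannot be lifted until pushed some 15 mm (better 25) back up the lane. Friction then holds it there.
- blank3_grip (a point): Centre of the full-height part of blank3 (7 mm from its middle towards +x, 11 mm above its underside), where to grip it across its 28 mm width.
- blank4: Brass blank (may be absent), 60 x 28 mm, 22 mm high; 14 mm at its -x end is a tongue only 10 mm high; 210 to 340 g. Origin under its middle. At the start it lies in a lane, x uphill, queued loose behind blank2 in the middle lane, 3 mm uphill of it, origin at chute x = 0, so in the way of pushing that one back.
- blank4_grip (a point): Centre of the full-height part of blank4 (7 mm from its middle towards +x, 11 mm above its underside), where to grip it across its 28 mm width.
- oil: Bystander, loose: oil bottle, 40 mm across, 85 mm high. Leave it where it is.
- loupe: Bystander, loose: black eye loupe, 42 mm across, 30 mm high. Leave it where it is.
- graver: Bystander, loose: graver with wooden handle, 130 mm long. Leave it where it is.
- stone: Bystander, loose: round sharpening stone, 60 mm across, 18 mm high. Leave it where it is.
- cup: Bystander, loose: blue cup, 70 mm across, 60 mm high. Leave it where it is.

How it is judged (in metres and radians):
On the way, in this order (a step that is already met when the one before it is completed fails the run):
1. the pin is drawn clear of the bore while the guard is still shut (y of pin in the frame of bore below -0.086 m and value of joint guard below 0.15 rad), for 0.05 s.
2. the pin lies released in the notch, the guard still shut (x of pin_mid in the frame of notch between -0.007 and 0.007 m and y of pin_mid in the frame of notch between -0.025 and 0.025 m and z of pin_mid in the frame of notch between -0.006 and 0.006 m and angle between the y axis of pin and the y axis of notch, either way round below 0.2 rad and contact force between the fingers and pin below 0.3 N and value of joint guard below 0.15 rad), for 0.2 s.
3. the guard stands open on its own, nothing touching it (value of joint guard above 1.7 rad and velocity of joint guard between -0.05 and 0.05 rad/s and contact force between anything else and guard below 0.2 N), for 0.3 s.
At the end, for the whole second after the job is handed in: The pin lies in the notch (6-7 mm across and in height, 25 mm along, 0.2 rad), the guard stands open beyond 1.7 rad, and every blank present rests on the tray floor (centre inside the walls, under 30 mm above the tray underside: not on end, not stacked), tray level (x of pin_mid in the frame of notch between -0.007 and 0.007 m and y of pin_mid in the frame of notch between -0.025 and 0.025 m and z of pin_mid in the frame of notch between -0.006 and 0.006 m and angle between the y axis of pin and the y axis of notch, either way round below 0.2 rad and value of joint guard above 1.7 rad and velocity of joint guard below 0.05 rad/s and x of blank1_grip in the frame of tray between -0.098 and 0.098 m and y of blank1_grip in the frame of tray between -0.075 and 0.075 m and z of each of blank1_grip, blank2_grip, blank3_grip, blank4_grip in the frame of tray below 0.03 m and linear speed of each of blank1, blank2, blank3, blank4 below 0.03 m/s and x of blank2_grip in the frame of tray between -0.098 and 0.098 m and y of blank2_grip in the frame of tray between -0.075 and 0.075 m and x of blank3_grip in the frame of tray between -0.098 and 0.098 m and y of blank3_grip in the frame of tray between -0.075 and 0.075 m and x of blank4_grip in the frame of tray between -0.098 and 0.098 m and y of blank4_grip in the frame of tray between -0.075 and 0.075 m and angle between tray's own z axis and vertical below 0.1 rad); the robot touches nothing.
It fails at once if a bystander on the bench is moved by more than 40 mm (distance of any of oil, loupe, graver, stone, cup from where it was at the start of the episode above 0.04 m).
Of blank1, blank2, blank3, blank4 only 3 to 4 are there at a start; the rules pass over those that are not, and their reading is None.
At some moment in a run one of tray may be knocked a few centimetres aside while the robot is not near it.
Once in a run the grip may slacken for a moment while it holds something.
It also fails if it takes over 210 s, if anything falls off the work surface, if the arm or the gripper's body presses on something with over 40 N, if the wrist force passes 120 N, or if a joint passes its speed limit or range.

ROBOT

A 6-joint arm with a two-finger parallel gripper is mounted at the origin on the work surface. World frame = base frame: x ahead of the robot, y to its left, z up, the work surface at z = 0. Lengths are in mm, angles in rad, forces in N, time in s.
With the tool pointing down it reaches from about 300 to 750 mm from the base axis. Payload 8.5 kg.
Tool frame: the origin (TCP) lies at the very end of the fingers, on their centre line; the grasp point (between the pads) lies 19 mm behind it (grip_point_offset is the z of the grasp point in the tool frame, in mm); z points along the fingers, y is the line along which they close (so a half turn about z gives the same grasp; the last joint's range is limited). The gripper opens to 88 mm and grips with 3 to 60 N. Pads are 18 mm wide; open, the fingers measure 123 mm over their backs; the gripper's body (75 mm by 187 mm) begins 45 mm behind the grasp point.
Start: joints at [-1.448, 0.381, 1.297, -0, 1.464, -0.215], TCP at [182.27, -518.901, 238.748] pointing down, gripper open.
Joint ranges: [-3.11, 3.11], [-0.89, 2.33], [0.22, 2.48], [-1.42, 4.56], [0.17, 2.85], [-2.88, 2.88]. Speed limits (rad/s): [2.39, 2.39, 3.14, 3.14, 3.14, 3.14].

INTERFACE

Orientations are given as a 3x3 rotation matrix whose columns are the frame's x, y, z axes.
In Python, from workcell import * gives the robot as it stands.
- The arm moves only by the tool arm_command, never from a script. Its argument "deltas" is text: rows parted by semicolons, each of 6 numbers parted by spaces: the shift along the tool's x, y, z scaled (see below), then the turn, a rotation vector about the tool's x, y, z scaled (see below). In form: dx dy dz rx ry rz; .... A call has 1 to 8 rows; each row shifts and turns the commanded pose from where the row before left it, along the tool's axes as they then stand; what a row does not reach is not made up. The controller multiplies each number of a shift by 0.04 m and each number of a turn by 0.1 rad. A row lasts 1/8 s, in which the tool goes at most 62.5 mm and 10.7 degrees, less where a joint would pass 70% of its speed; a pose out of reach is approached as far as the arm can. A call with a number of a shift or a turn outside -1 to 1 is refused whole. A call with a gripper value outside its range is refused whole. "grip" is the opening, from -1 (shut) to 1 (fully open), so that 0 is half open, set as the call begins (left out, the last holds). The fingers move at their own pace and stop on an object; the grip force is fixed at half the most. Time passes only in rows, so rows that do not move let the fingers close. It gives the time, the measured TCP pose, the force, the opening and the grip force at its end, in the units of the state.
- get_state(): the state, without advancing time (a new reading comes with each control period).
- grab_frame(name): name is "scene" or "top"; returns a dict with "frame" (480x640x3 uint8, red, green, blue), "fx", "fy", "cx", "cy" (pixels), "origin" and "orientation" of the camera in the world. Camera axes: x right, y down, z forward; pixel columns grow to the right and rows downward; lengths in mm; the calibration is good to about 2 mm. A picture is of the moment at which its call begins. There is no depth.
- close_job(): hands the job in; it is judged then, once.
The state is a dict: "time": time; "joints": joint angles; "dq": joint speeds; "joint_torque": joint torques, N m; "position": TCP position; "ee_rot": TCP orientation; "force": force on the tool from outside, world axes, zero at the start; "moment": the same for the moment, N m; "width": opening from 0.0 (shut) to 1.0 (fully open); "grasp_force": force on a finger pad.
Only numpy, scipy, OpenCV 4.12 (cv2) and the standard library are available. Lean on these libraries where they do the work, as an engineer would, in place of code of your own. Each camera call takes 0.05 s, during which the arm holds its last target. There are 200 camera calls.

## Working session

There is one attempt and no reset: what is moved stays moved. The work goes in short steps, Python scripts to look and compute and a tool call to move; the robot and the scene stay as the last step left them, time stands still between calls to the robot, and variables do not carry over. Pictures are saved under pics/ and viewed, at most 14 in all, crops included, and the job is handed in when it is done.

Besides the shell and the picture viewer there is one more tool, called after "Call:" by a JSON object that holds its "name" and its "arguments". arm_command: Moves the arm, as the interface text tells. Shifts and turns lie within -1 to 1; 1 stands for 0.04 m of shift or 0.1 rad of turn. Its arguments: {"type":"object","properties":{"deltas":{"type":"string"},"grip":{"type":"number"}},"required":["deltas"]}

```bash
mkdir -p pics; ls
cat > h.py <<'E'
from workcell import *
import numpy as np, cv2
def grab(n,save=None):
    f=grab_frame(n)
    if save: cv2.imwrite('pics/'+save,cv2.cvtColor(f['frame'],cv2.COLOR_RGB2BGR))
    return f
def ray(f,u,v):
    d=np.array([(u-f['cx'])/f['fx'],(v-f['cy'])/f['fy'],1.]);R=np.array(f['orientation'])
    return np.array(f['origin'],float),R@d
def onz(f,u,v,z):
    o,d=ray(f,u,v); return o+d*(z-o[2])/d[2]
def proj(f,p):
    q=np.array(f['orientation']).T@(np.array(p,float)-np.array(f['origin'])); return np.array([f['fx']*q[0]/q[2]+f['cx'],f['fy']*q[1]/q[2]+f['cy']])
def tri(f,a,g,b):
    o1,d1=ray(f,*a);o2,d2=ray(g,*b)
    s=np.linalg.lstsq(np.c_[d1,-d2],o2-o1,rcond=None)[0]
    p,q=o1+s[0]*d1,o2+s[1]*d2; return (p+q)/2,np.linalg.norm(p-q)
def st():
    s=get_state();print({k:np.round(s[k],3).tolist() for k in('time','position','ee_rot','force','width','grasp_force','joints')})
    return s
E
python3 - <<'E'
from h import *
for n in('scene','top'):
    f=grab(n,n+'0.png');print(n,{k:np.round(f[k],3).tolist() for k in f if k!='frame'})
st();print(get_state().keys())
E
```

```text
pics
scene {'fx': 545.033, 'fy': 545.033, 'cx': 315.047, 'cy': 235.944, 'origin': [1305.062, -356.954, 726.03], 'orientation': [[0.394, 0.552, -0.735], [0.919, -0.238, 0.314], [-0.002, -0.799, -0.601]]}
top {'fx': 501.923, 'fy': 501.923, 'cx': 311.118, 'cy': 241.577, 'origin': [446.757, -22.46, 1035.506], 'orientation': [[0.018, -0.994, 0.112], [-1.0, -0.02, -0.016], [0.019, -0.112, -0.994]]}
{'time': 0.1, 'position': [182.247, -518.686, 238.227], 'ee_rot': [[0.943, 0.331, -0.0], [0.331, -0.943, 0.001], [0.0, -0.001, -1.0]], 'force': [0.119, -0.883, 0.016], 'width': 0.998, 'grasp_force': 0.0, 'joints': [-1.448, 0.381, 1.298, 0.0, 1.464, -0.215]}
dict_keys(['time', 'joints', 'dq', 'joint_torque', 'position', 'ee_rot', 'force', 'moment', 'grasp_force', 'width'])
```

View pics/scene0.png

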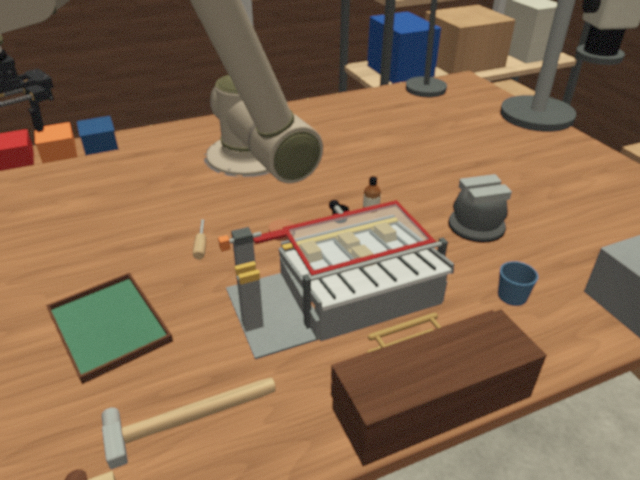

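View pics/top0.png

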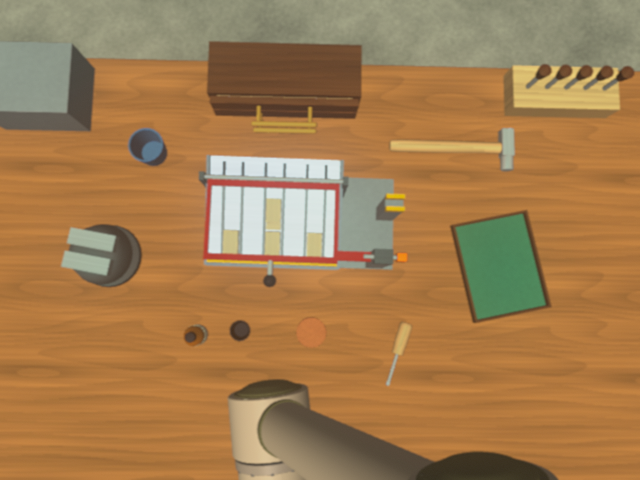

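The scene camera looks back at the robot. The top view has +x up and −y right: all 4 blanks are present, the knob is near (270,281), the pin head near (402,257), the notch near (395,203) and the tray near (500,266). Next I'll enlarge the two views.

Run:
```python
from h import *
a=cv2.imread('pics/top0.png')[145:295,195:420];cv2.imwrite('pics/top0c.png',cv2.resize(a,None,fx=3.5,fy=3.5,interpolation=cv2.INTER_CUBIC))
a=cv2.imread('pics/scene0.png')[190:360,210:460];cv2.imwrite('pics/scene0c.png',cv2.resize(a,None,fx=3.2,fy=3.2,interpolation=cv2.INTER_CUBIC))
```

```text
(no output)
```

View pics/top0c.png

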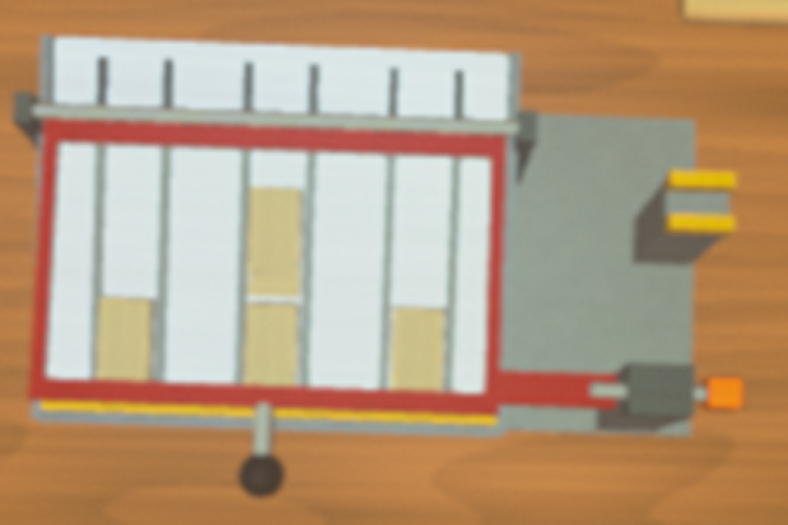

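View pics/scene0c.png

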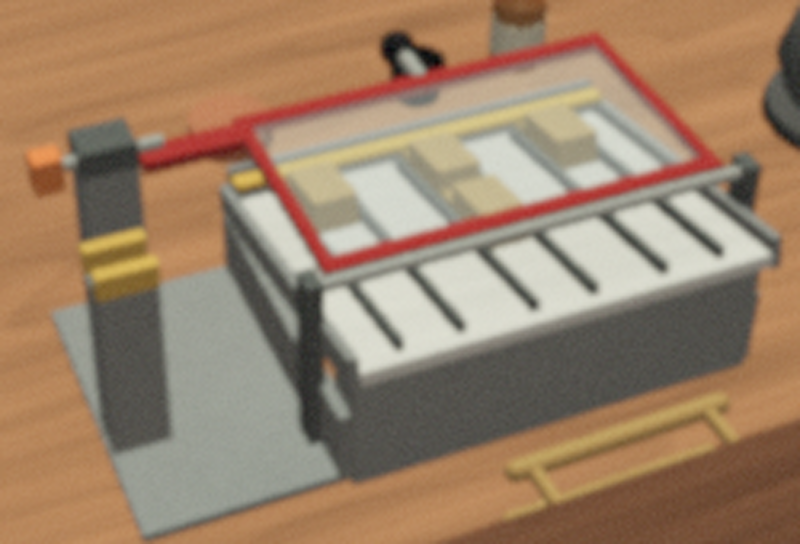

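Run:
```python
from h import *
f=grab('top');g=grab('scene')
def blobs(F,lo,hi,box,mn=6):
    h=cv2.cvtColor(F['frame'],cv2.COLOR_RGB2HSV);m=cv2.inRange(h,lo,hi)
    k=np.zeros_like(m);x0,y0,x1,y1=box;k[y0:y1,x0:x1]=1;m*=k
    n,l,s,c=cv2.connectedComponentsWithStats(m)
    return [(s[i].tolist(),c[i].round(2).tolist()) for i in range(1,n) if s[i][4]>=mn],m
org=((8,180,150),(16,255,255)); yel=((20,150,120),(30,255,255)); red=((0,150,80),(6,255,255)),
T,S=(190,140,420,300),(200,190,470,370)
for nm,c in(('orange',org),('yellow',yel)):
    for n,F,b in(('top',f,T),('scene',g,S)):
        print(nm,n,blobs(F,*c,b)[0])
blk=((0,0,0),(180,255,62))
print('knob',blobs(f,*blk,(255,268,285,292))[0],blobs(g,*blk,(320,195,355,222))[0])
for n,F,b in(('top',f,T),('scene',g,(230,195,470,280))):
    bl,m=blobs(F,(0,150,80),(6,255,255),b,30); m2=cv2.bitwise_or(m,cv2.inRange(cv2.cvtColor(F['frame'],cv2.COLOR_RGB2HSV),(174,150,80),(180,255,255))&(m*0+255))
    print('red',n,bl)
# tray green
for n,F,b in(('top',f,(430,190,570,340)),('scene',g,(30,260,190,390))):
    bl,m=blobs(F,(60,80,40),(90,255,255),b,200);c=max(cv2.findContours(m,0,1)[0],key=cv2.contourArea)
    r=cv2.minAreaRect(c);print('tray',n,bl,r)
    if n=='top':print([onz(f,*p,5).round(1).tolist() for p in cv2.boxPoints(r)],onz(f,*r[0],5))
```

```text
orange top [([396, 253, 12, 10, 97], [402.0, 257.14]), ([210, 259, 14, 1, 14], [216.5, 259.0]), ([326, 263, 9, 1, 9], [330.0, 263.0])]
orange scene []
yellow top [([386, 194, 19, 5, 94], [395.1, 196.02]), ([385, 206, 20, 6, 96], [394.9, 208.66]), ([207, 260, 60, 4, 119], [236.75, 261.22]), ([273, 262, 63, 4, 122], [304.16, 263.52])]
yellow scene [([289, 245, 3, 3, 6], [290.33, 246.33]), ([236, 265, 19, 10, 80], [245.0, 269.29]), ([241, 273, 18, 9, 61], [249.51, 276.67])]
knob [] [([330, 201, 18, 12, 82], [336.65, 205.99])]
red top [([204, 180, 167, 83, 1570], [279.04, 228.96])]
red scene [([254, 201, 181, 74, 1212], [336.73, 236.1])]
tray top [([457, 215, 88, 103, 6304], [500.14, 266.23])] ((500.4458923339844, 265.8951110839844), (94.707763671875, 68.4827651977539), 76.75948333740234)
[[598.4, -341.5, 5.0], [634.5, -482.6, 5.0], [443.3, -521.8, 5.0], [409.1, -383.3, 5.0]] [ 520.32461376 -432.263742      5.        ]
tray scene [([53, 280, 111, 92, 5751], [106.4, 324.58])] ((108.36228942871094, 321.9320983886719), (68.86246490478516, 91.7470932006836), 65.34410095214844)
```

Run:
```python
from h import *
f=grab('top');g=grab('scene')
print('pin',tri(f,(402,257.1),g,(224.1,243.1)))
print('notchwalls',tri(f,(395,202.3),g,(247.2,272.)))
K=onz(f,269.9,280.7,115);print('knob',K,proj(g,K))
a,b=onz(f,236.75,261.22,73),onz(f,304.16,263.52,73);d=a-b;print('lip yaw',np.arctan2(d[0],d[1]),a,b)
# guard frame corners outer, from crop
cr=lambda u,v:(u/3.5+195,v/3.5+145)
P=[onz(f,*cr(*p),117) for p in((47,120),(508,135),(495,412),(30,398))]
for p in P:print(p.round(1))
print('w',np.linalg.norm(P[0]-P[1]),np.linalg.norm(P[2]-P[3]),'d',np.linalg.norm(P[0]-P[3]),np.linalg.norm(P[1]-P[2]))
for i,j in((0,1),(3,2)):
    d=P[i]-P[j];print('yaw',-np.arctan2(d[0],d[1]))
for i,j in((0,3),(1,2)):
    d=P[i]-P[j];print('yaw',np.arctan2(d[1],d[0]))
# base plate right edge, hinge
for p,z in(((262,392),70),((275,290),77),((275,345),77),((124,340),80),((420,350),80)):
    print('bl',onz(f,*cr(*p),z).round(1))
for q in((725,392),(708,378),(742,378),(742,408),(708,408)):print('head',onz(f,*cr(*q),125).round(1))
print('notch',[onz(f,*p,110).round(1) for p in((395.1,196),(394.9,208.66),(395,202.3))])
```

```text
pin (array([ 524.72265546, -203.13563112,  124.6128535 ]), np.float64(1.837353855885726))
notchwalls (array([ 624.72349286, -189.99919572,  130.53052884]), np.float64(0.44331108640788974))
knob [477.36424389  36.33553798 115.        ] [333.12834993 204.86695721]
lip yaw 0.015169382139354842 [514.82404293 103.4506083   73.        ] [512.86352198 -25.7814563   73.        ]
[663.4 155.5 117. ]
[660.7 -90.  117. ]
[512.4 -84.8 117. ]
[515.1 158.3 117. ]
w 245.45155075742628 243.12933161252343 d 148.27304648008933 148.30310320376412
yaw -0.011129412987463895
yaw -0.011101775334151591
yaw -0.01913644620079153
yaw -0.034795548776959846
bl [524.4  40.5  70. ]
bl [580.2  34.4  77. ]
bl [549.8  33.6  77. ]
bl [550.6 115.8  80. ]
bl [548.3 -45.8  80. ]
head [ 524.6 -204.2  125. ]
head [ 531.8 -195.3  125. ]
head [ 532.1 -213.1  125. ]
head [ 516.4 -213.1  125. ]
head [ 516.1 -195.3  125. ]
notch [array([ 640.7, -194.2,  110. ]), array([ 616.6, -193.8,  110. ]), array([ 628.7, -194. ,  110. ])]
```

```bash
cat >> h.py <<'E'
from scipy.spatial.transform import Rotation as Ro
def Rt(yaw,pitch=0):  # tool down, tool x at world yaw; pitch turns about tool y
    c,s=np.cos(yaw),np.sin(yaw);return np.array([[c,s,0],[s,-c,0],[0,0,-1.]])@Ro.from_euler('y',pitch).as_matrix()
def plan(wps,start=None,step=30.):
    """wps: (x,y,z,yaw[,pitch[,step]]); prints rows from the present pose, straight lines"""
    s=get_state();p=np.array(s['position'],float);R=np.array(s['ee_rot'],float)
    if start is not None:p,R=np.array(start[:3],float),Rt(*start[3:])
    rows=[]
    for w in wps:
        q=np.array(w[:3],float);Rq=Rt(*w[3:5]);sp=w[5] if len(w)>5 else step
        rv=Ro.from_matrix(R.T@Rq).as_rotvec()
        n=max(1,int(np.ceil(max(np.linalg.norm(q-p)/sp,np.linalg.norm(rv)/.098))))
        p0,R0=p.copy(),R.copy()
        for i in range(1,n+1):
            pt=p0+(q-p0)*i/n;Rt_=R0@Ro.from_rotvec(rv*i/n).as_matrix()
            a=np.round(R.T@(pt-p)/40,2);b=np.round(Ro.from_matrix(R.T@Rt_).as_rotvec()/.1,2)
            rows.append(np.r_[a,b]);p=p+R@(a*40);R=R@Ro.from_rotvec(b*.1).as_matrix()
    for i in range(0,len(rows),8):print(i//8,'; '.join(' '.join('%g'%(v+0) for v in r) for r in rows[i:i+8]))
E
python3 - <<'E'
from h import *
plan([(524.6,-203.5,170,1.556)])
E
```

```text
0 0.67 -0.29 0.11 0 0 -0.76; 0.69 -0.23 0.1 0 0 -0.76; 0.7 -0.19 0.11 0 0 -0.76; 0.71 -0.13 0.11 0 0 -0.77; 0.73 -0.07 0.11 0 0 -0.76; 0.73 -0.02 0.1 0 0 -0.76; 0.72 0.04 0.11 0 0 -0.76; 0.72 0.09 0.11 0 0 -0.76
1 0.71 0.15 0.11 0 0 -0.76; 0.7 0.2 0.1 0 0 -0.76; 0.69 0.25 0.11 0 0 -0.76; 0.66 0.3 0.11 0 0 -0.77; 0.63 0.36 0.11 0 0 -0.76; 0.61 0.4 0.1 0 0 -0.76; 0.57 0.44 0.11 0 0 -0.76; 0.54 0.49 0.11 0 0 -0.76
```

Call:
{"name": "arm_command", "arguments": {"deltas": "0.67 -0.29 0.11 0 0 -0.76; 0.69 -0.23 0.1 0 0 -0.76; 0.7 -0.19 0.11 0 0 -0.76; 0.71 -0.13 0.11 0 0 -0.77; 0.73 -0.07 0.11 0 0 -0.76; 0.73 -0.02 0.1 0 0 -0.76; 0.72 0.04 0.11 0 0 -0.76; 0.72 0.09 0.11 0 0 -0.76", "grip": -0.1}}

```text
time: 1.3
position: [354.0, -360.7, 204.2]
ee_rot: [[0.582, 0.813, 0.0], [0.813, -0.582, -0.0], [-0.0, 0.0, -1.0]]
force: [-0.0, -0.6, -0.5]
width: 0.448
grasp_force: 0.0
```

Call:
{"name": "arm_command", "arguments": {"deltas": "0.71 0.15 0.11 0 0 -0.76; 0.7 0.2 0.1 0 0 -0.76; 0.69 0.25 0.11 0 0 -0.76; 0.66 0.3 0.11 0 0 -0.77; 0.63 0.36 0.11 0 0 -0.76; 0.61 0.4 0.1 0 0 -0.76; 0.57 0.44 0.11 0 0 -0.76; 0.54 0.49 0.11 0 0 -0.76", "grip": -0.1}}

```text
time: 2.3
position: [525.2, -203.1, 169.8]
ee_rot: [[0.012, 1.0, -0.0], [1.0, -0.012, 0.0], [0.0, -0.0, -1.0]]
force: [-0.5, -0.7, 0.7]
width: 0.453
grasp_force: 0.0
```

Run:
```python
from h import *
g=grab('scene');f=grab('top')
a=np.hstack([cv2.resize(g['frame'][180:300,180:300],None,fx=4,fy=4,interpolation=2)[:, :400],cv2.resize(f['frame'][190:310,350:450],None,fx=4,fy=4,interpolation=2)])
cv2.imwrite('pics/c1.png',cv2.cvtColor(a,cv2.COLOR_RGB2BGR))
for z in(101,110,122,132):print(z,proj(g,(524.6,-203.5,z)),proj(g,(524.6,-194.5,z)))
h=cv2.cvtColor(g['frame'],cv2.COLOR_RGB2HSV);print(h[236:252,224].tolist())
```

```text
101 [224.69732925 253.27911944] [229.45966147 252.0623387 ]
110 [224.19611721 249.42359566] [228.98578388 248.21113839]
122 [223.51926373 244.2169675 ] [228.34586692 243.01053711]
132 [222.94759422 239.81945657] [227.80541467 238.61828501]
[[13, 153, 225], [13, 159, 233], [13, 158, 236], [13, 157, 233], [13, 163, 218], [12, 174, 186], [11, 172, 157], [11, 177, 140], [12, 184, 137], [11, 189, 136], [11, 179, 137], [11, 178, 139], [11, 179, 138], [11, 171, 140], [11, 156, 149], [13, 142, 167]]
```

View pics/c1.png

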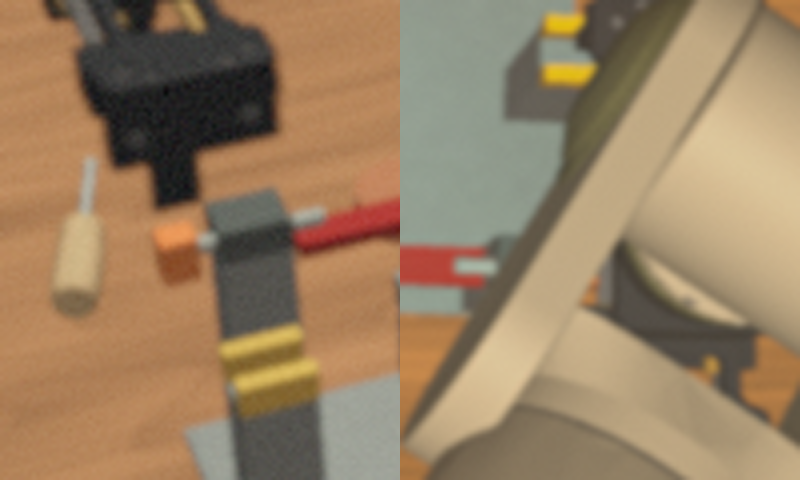

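The left half (scene view) shows the fingers straight above the orange head at about (175,250), with the head's axis at z≈126. I'll descend and close.

Call:
{"name": "arm_command", "arguments": {"deltas": "0 0 0.4 0 0 0; 0 0 0.4 0 0 0; 0 0 0.4 0 0 0; 0 0 0.42 0 0 0; 0 0 0 0 0 0", "grip": -0.1}}

```text
time: 3.02
position: [523.7, -204.1, 104.4]
ee_rot: [[0.017, 1.0, -0.002], [1.0, -0.017, 0.001], [0.001, -0.002, -1.0]]
force: [-0.8, -0.3, 0.6]
width: 0.454
grasp_force: 0.0
```

Call:
{"name": "arm_command", "arguments": {"deltas": "0 0 0 0 0 0; 0 0 0 0 0 0; 0 0 0 0 0 0; 0 0 0 0 0 0; 0 0 0 0 0 0; 0 0 0 0 0 0", "grip": -1}}

```text
time: 3.78
position: [524.7, -203.9, 105.5]
ee_rot: [[0.015, 1.0, 0.001], [1.0, -0.015, -0.0], [-0.0, 0.001, -1.0]]
force: [0.3, -1.1, 3.0]
width: 0.177
grasp_force: 30.0
```

Call:
{"name": "arm_command", "arguments": {"deltas": "-0.3 0 0 0 0 0; -0.3 0 0 0 0 0; -0.3 0 0 0 0 0; -0.3 0 0 0 0 0; -0.3 0 0 0 0 0; -0.3 0 0 0 0 0; 0 0 0 0 0 0; 0 0 0 0 0 0"}}

```text
time: 4.78
position: [523.4, -275.6, 105.0]
ee_rot: [[0.015, 1.0, -0.0], [1.0, -0.015, 0.0], [0.0, -0.0, -1.0]]
force: [-0.0, 0.5, -0.9]
width: 0.179
grasp_force: 30.0
```

Run:
```python
from h import *
st()
g=grab('scene');f=grab('top')
a=np.hstack([cv2.resize(g['frame'][180:300,180:300],None,fx=4,fy=4,interpolation=2)[:, :400],cv2.resize(f['frame'][180:300,370:470],None,fx=4,fy=4,interpolation=2)])
cv2.imwrite('pics/c2.png',cv2.cvtColor(a,cv2.COLOR_RGB2BGR))
```

```text
{'time': 4.775, 'position': [523.418, -275.562, 105.048], 'ee_rot': [[0.015, 1.0, -0.0], [1.0, -0.015, 0.0], [0.0, -0.0, -1.0]], 'force': [-0.036, 0.473, -0.926], 'width': 0.179, 'grasp_force': 30.0, 'joints': [-0.685, 0.575, 1.375, 0.0, 1.191, -0.67]}
```

View pics/c2.png

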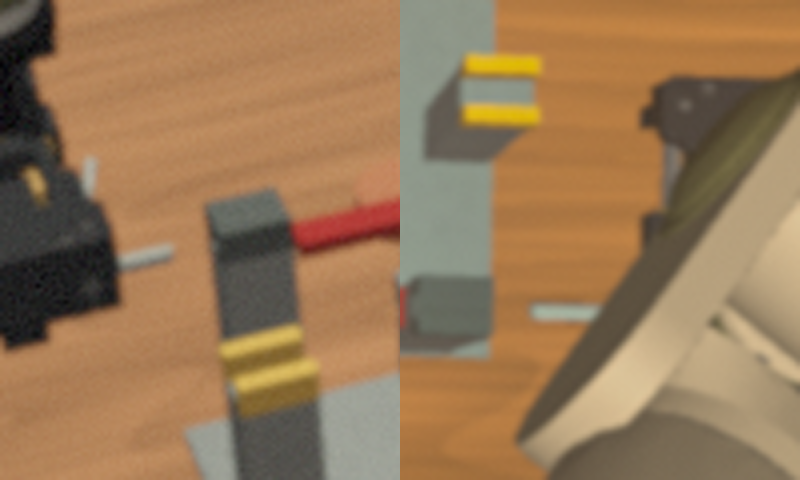

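Run:
```python
from h import *
g=grab('scene');f=grab('top')
for a,b in(((405.3,196.3),(238.3,275.5)),((405.3,208.7),(235.3,267.5)),((386.5,196.3),(259,271)),((386.5,208.7),(255,263))):print(tri(f,a,g,b))
print('tip',tri(f,(402.5,258),g,(223.2,242.7)),onz(f,402.5,258,126),onz(f,418,258.5,126))
for z in (131,137):print(z,onz(f,395.8,202.5,z))
```

```text
(array([ 634.92187905, -207.78448393,  137.1072102 ]), np.float64(0.18967380164343303))
(array([ 612.30560944, -207.06358373,  136.47575438]), np.float64(1.7917067475331325))
(array([ 634.86109597, -173.01519358,  134.96886851]), np.float64(1.6503118073353753))
(array([ 611.99565801, -172.8040761 ,  134.69749136]), np.float64(2.22680740488369))
tip (array([ 523.04515056, -204.18383221,  124.64237638]), np.float64(1.542852845892303)) [ 522.70411017 -204.65993494  126.        ] [ 522.33396181 -233.02741926  126.        ]
131 [ 624.22208548 -191.59746809  131.        ]
137 [ 623.04488139 -190.47550032  137.        ]
```

Run:
```python
from h import *
y=1.556
plan([(523.4,-275.6,145,y),(624,-227,145,y),(624,-227,110,y,0,10),(624,-227,106,y,0,4)])
```

```text
0 0 0 -0.5 0 0 0; 0 0 -0.49 0 0 0; 0.31 0.62 0 0 0 0; 0.31 0.63 0 0 0 0; 0.31 0.62 0 0 0 0; 0.32 0.62 0 0 0 0; 0 0 0.22 0 0 0; 0 0 0.22 0 0 0
1 0 0 0.21 0 0 0; 0 0 0.22 0 0 0; 0 0 0.05 0 0 0; 0 0 0.05 0 0 0
```

Call:
{"name": "arm_command", "arguments": {"deltas": "0 0 -0.5 0 0 0; 0 0 -0.49 0 0 0; 0.31 0.62 0 0 0 0; 0.31 0.63 0 0 0 0; 0.31 0.62 0 0 0 0; 0.32 0.62 0 0 0 0; 0 0 0.22 0 0 0; 0 0 0 0 0 0"}}

```text
time: 5.98
position: [622.9, -227.1, 134.8]
ee_rot: [[0.015, 1.0, -0.002], [1.0, -0.015, 0.001], [0.001, -0.002, -1.0]]
force: [-0.4, -0.5, -0.3]
width: 0.176
grasp_force: 30.0
```

Run:
```python
from h import *
st()
g=grab('scene');f=grab('top')
a=np.hstack([cv2.resize(g['frame'][200:300,190:290],None,fx=4,fy=4,interpolation=2),cv2.resize(f['frame'][150:250,350:450],None,fx=4,fy=4,interpolation=2)])
cv2.imwrite('pics/c3.png',cv2.cvtColor(a,cv2.COLOR_RGB2BGR))
```

```text
{'time': 5.975, 'position': [622.889, -227.14, 134.81], 'ee_rot': [[0.015, 1.0, -0.002], [1.0, -0.015, 0.001], [0.001, -0.002, -1.0]], 'force': [-0.426, -0.534, -0.269], 'width': 0.176, 'grasp_force': 30.0, 'joints': [-0.528, 0.66, 1.108, -0.0, 1.377, -0.513]}
```

View pics/c3.png

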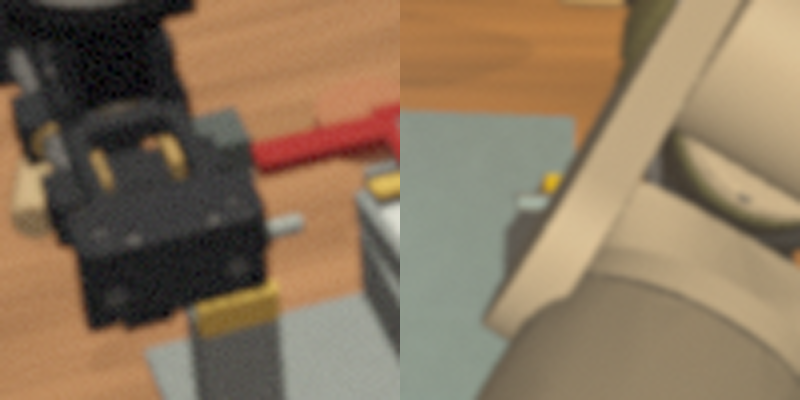

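Call:
{"name": "arm_command", "arguments": {"deltas": "0 0.01 0.18 0 0 0; 0 0 0.18 0 0 0; 0 0 0.16 0 0 0; 0 0 0.1 0 0 0; 0 0 0.05 0 0 0; 0 0 0 0 0 0"}}

```text
time: 6.82
position: [624.2, -227.3, 109.1]
ee_rot: [[0.015, 1.0, -0.0], [1.0, -0.015, -0.0], [-0.0, -0.0, -1.0]]
force: [0.0, -0.0, -0.5]
width: 0.179
grasp_force: 30.0
```

Call:
{"name": "arm_command", "arguments": {"deltas": "0 0 0.05 0 0 0; 0 0 0 0 0 0"}}

```text
time: 7.08
position: [624.2, -227.2, 107.1]
ee_rot: [[0.015, 1.0, -0.0], [1.0, -0.015, 0.0], [0.0, -0.0, -1.0]]
force: [0.1, 0.3, -2.4]
width: 0.176
grasp_force: 30.0
```

Call:
{"name": "arm_command", "arguments": {"deltas": "0 0 0.04 0 0 0; 0 0 0 0 0 0"}}

```text
time: 7.32
position: [624.3, -227.3, 105.8]
ee_rot: [[0.015, 1.0, 0.0], [1.0, -0.015, -0.0], [-0.0, 0.0, -1.0]]
force: [1.3, -0.3, 1.6]
width: 0.176
grasp_force: 30.0
```

Call:
{"name": "arm_command", "arguments": {"deltas": "0 0 0.02 0 0 0; 0 0 0 0 0 0"}}

```text
time: 7.58
position: [624.4, -227.3, 105.4]
ee_rot: [[0.015, 1.0, 0.001], [1.0, -0.015, -0.0], [-0.0, 0.001, -1.0]]
force: [-1.0, 1.0, 5.4]
width: 0.179
grasp_force: 30.0
```

Call:
{"name": "arm_command", "arguments": {"deltas": "0 0 0 0 0 0; 0 0 0 0 0 0; 0 0 0 0 0 0; 0 0 0 0 0 0; 0 0 0 0 0 0", "grip": -0.2}}

```text
time: 8.2
position: [624.2, -227.3, 104.7]
ee_rot: [[0.015, 1.0, -0.0], [1.0, -0.015, -0.0], [-0.0, -0.0, -1.0]]
force: [-0.2, 0.3, 0.6]
width: 0.402
grasp_force: 0.0
```

Call:
{"name": "arm_command", "arguments": {"deltas": "0 0 -0.3 0 0 0; 0 0 -0.5 0 0 0; 0 0 -0.8 0 0 0; -0.5 0 -0.6 0 0 0; -0.9 0 0 0 0 0; -0.9 0 0 0 0 0; -0.9 0 0 0 0 0; -0.9 0 0 0 0 0"}}

```text
time: 9.2
position: [621.7, -392.4, 193.9]
ee_rot: [[0.015, 1.0, 0.001], [1.0, -0.015, -0.001], [-0.001, 0.001, -1.0]]
force: [0.3, 0.4, -0.2]
width: 0.395
grasp_force: 0.0
```

Run:
```python
from h import *
st()
g=grab('scene');f=grab('top')
a=np.hstack([cv2.resize(g['frame'][190:290,200:300],None,fx=4,fy=4,interpolation=2),cv2.resize(f['frame'][150:250,350:450],None,fx=4,fy=4,interpolation=2)])
cv2.imwrite('pics/c4.png',cv2.cvtColor(a,cv2.COLOR_RGB2BGR))
```

```text
{'time': 9.2, 'position': [621.669, -392.426, 193.862], 'ee_rot': [[0.015, 1.0, 0.001], [1.0, -0.015, -0.001], [-0.001, 0.001, -1.0]], 'force': [0.312, 0.392, -0.159], 'width': 0.395, 'grasp_force': 0.0, 'joints': [-0.724, 0.755, 0.743, 0.0, 1.642, -0.709]}
```

View pics/c4.png

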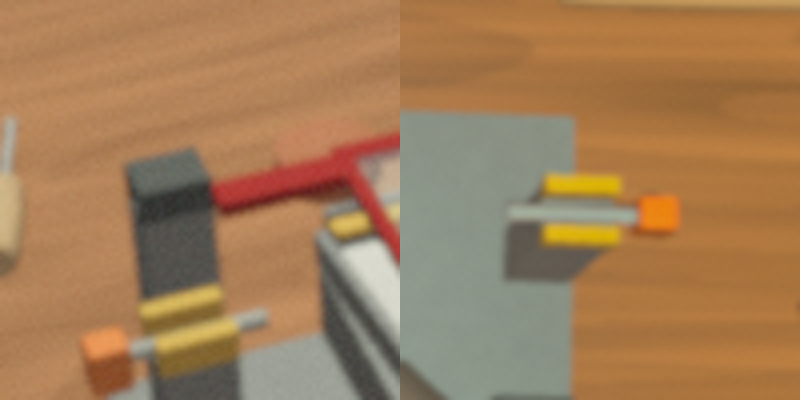

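The pin lies in the notch, shank at about row 214 between the yellow walls, and level. Next comes the guard knob.

Run:
```python
from h import *
y=-0.015
plan([(477.4,36.3,180,y,0,40),(477.4,36.3,96,y,0,25)])
```

```text
0 0.67 -0.24 0.02 0 0 0.98; 0.64 -0.3 0.02 0 0 0.98; 0.61 -0.36 0.02 0 0 0.98; 0.57 -0.42 0.02 0 0 0.98; 0.53 -0.48 0.02 0 0 0.98; 0.48 -0.52 0.02 0 0 0.98; 0.43 -0.57 0.01 0 0 0.98; 0.37 -0.6 0.02 0 0 0.98
1 0.3 -0.64 0.02 0.01 0 0.98; 0.24 -0.67 0.02 0 0 0.98; 0.18 -0.69 0.02 0 0 0.97; 0.11 -0.7 0.02 0 0 0.98; 0.04 -0.71 0.02 0 0 0.98; -0.03 -0.71 0.02 0 0 0.98; -0.1 -0.7 0.02 0 0 0.98; -0.17 -0.69 0.02 0 0.01 0.98
2 0 0 0.53 0 0 0; 0 0 0.52 0 0 0; 0 0 0.53 0 0 0; 0 0 0.52 0 0 0
```

Call:
{"name": "arm_command", "arguments": {"deltas": "0.67 -0.24 0.02 0 0 0.98; 0.64 -0.3 0.02 0 0 0.98; 0.61 -0.36 0.02 0 0 0.98; 0.57 -0.42 0.02 0 0 0.98; 0.53 -0.48 0.02 0 0 0.98; 0.48 -0.52 0.02 0 0 0.98; 0.43 -0.57 0.01 0 0 0.98; 0.37 -0.6 0.02 0 0 0.98", "grip": 0.2}}

```text
time: 10.3
position: [549.1, -174.2, 187.6]
ee_rot: [[0.718, 0.696, 0.001], [0.696, -0.718, -0.0], [0.001, 0.001, -1.0]]
force: [-0.0, 0.4, 0.6]
width: 0.596
grasp_force: 0.0
```

Call:
{"name": "arm_command", "arguments": {"deltas": "0.3 -0.64 0.02 0.01 0 0.98; 0.24 -0.67 0.02 0 0 0.98; 0.18 -0.69 0.02 0 0 0.97; 0.11 -0.7 0.02 0 0 0.98; 0.04 -0.71 0.02 0 0 0.98; -0.03 -0.71 0.02 0 0 0.98; -0.1 -0.7 0.02 0 0 0.98; -0.17 -0.69 0.02 0 0.01 0.98"}}

```text
time: 11.3
position: [475.9, 40.8, 181.3]
ee_rot: [[1.0, -0.014, 0.002], [-0.014, -1.0, 0.001], [0.002, -0.001, -1.0]]
force: [-0.7, 0.6, 0.6]
width: 0.6
grasp_force: 0.0
```

Run:
```python
from h import *
s=st()
plan([(477.4,36.3,96,-0.015,0,21)])
```

```text
{'time': 11.3, 'position': [475.897, 40.761, 181.279], 'ee_rot': [[1.0, -0.014, 0.002], [-0.014, -1.0, 0.001], [0.002, -0.001, -1.0]], 'force': [-0.686, 0.582, 0.642], 'width': 0.6, 'grasp_force': 0.0, 'joints': [-0.164, 0.309, 1.589, 0.001, 1.242, 1.421]}
0 0.01 0.02 0.43 0 0 0; 0 0.03 0.42 0 -0.01 0; 0.01 0.02 0.43 0 0 0.01; 0.01 0.02 0.43 -0.01 0 0; 0.01 0.02 0.42 0 -0.01 0
```

Call:
{"name": "arm_command", "arguments": {"deltas": "0 0 0.5 0 0 0; 0 0 0.5 0 0 0; 0 0 0.5 0 0 0; 0 0 0.4 0 0 0; 0 0 0 0 0 0; 0 0 0 0 0 0"}}

```text
time: 12.05
position: [476.9, 39.5, 105.5]
ee_rot: [[1.0, -0.011, 0.002], [-0.011, -1.0, 0.001], [0.002, -0.001, -1.0]]
force: [0.4, 0.2, -0.6]
width: 0.603
grasp_force: 0.0
```

Call:
{"name": "arm_command", "arguments": {"deltas": "0 0.08 0.12 0 0 0; 0 0 0.12 0 0 0; 0 0 0 0 0 0"}}

```text
time: 12.42
position: [476.5, 36.0, 94.6]
ee_rot: [[1.0, -0.011, -0.0], [-0.011, -1.0, 0.001], [-0.0, -0.001, -1.0]]
force: [0.2, -0.2, -0.2]
width: 0.602
grasp_force: 0.0
```

Call:
{"name": "arm_command", "arguments": {"deltas": "0 0 0 0 0 0; 0 0 0 0 0 0; 0 0 0 0 0 0; 0 0 0 0 0 0; 0 0 0 0 0 0; 0 0 0 0 0 0", "grip": -1}}

```text
time: 13.18
position: [476.7, 38.0, 95.1]
ee_rot: [[1.0, -0.012, 0.001], [-0.012, -1.0, 0.005], [0.001, -0.005, -1.0]]
force: [2.5, 14.2, 2.0]
width: 0.242
grasp_force: 29.4
```

Run:
```python
from h import *
s=st()
H=np.array([667.4,115]);r=190;y=s['position'][1]
pts=[]
g0=np.array(s['position'])-19*np.array(s['ee_rot'])[:,2];print('grip',g0)
for th in np.arange(0.1,1.751,0.1):
    k=np.array([g0[0]+r*(1-np.cos(th)),g0[1]-0.015*r*(1-np.cos(th)),g0[2]+r*np.sin(th)])
    p=min(0.6,th*0.4)
    R=Rt(-0.015,p);t=k+19*R[:,2];pts.append((*t,-0.015,p,40))
plan(pts)
```

```text
{'time': 13.175, 'position': [476.663, 38.05, 95.094], 'ee_rot': [[1.0, -0.012, 0.001], [-0.012, -1.0, 0.005], [0.001, -0.005, -1.0]], 'force': [2.503, 14.243, 1.979], 'width': 0.242, 'grasp_force': 29.386, 'joints': [-0.171, 0.425, 1.709, 0.006, 1.008, 1.408]}
grip [476.64430913  37.96230843 114.09344546]
0 0.04 0 -0.47 -0.05 0.39 0.03; 0.11 0 -0.47 0 0.4 0; 0.17 0 -0.45 0 0.4 0; 0.24 0 -0.42 0 0.4 0; 0.29 0 -0.39 0 0.4 0; 0.34 0 -0.35 0 0.4 0; 0.39 0 -0.3 0 0.4 0; 0.43 0 -0.25 0 0.4 0
1 0.45 0 -0.18 0 0.4 0; 0.48 0 -0.12 0 0.4 0; 0.49 0 -0.06 0 0.4 0; 0.49 0 0.01 0 0.4 0; 0.49 0 0.07 0 0.4 0; 0.48 0 0.14 0 0.4 0.01; 0.44 0 0.2 0 0.4 0; 0.4 0 0.26 0 0 0
2 0.37 0 0.3 0 0 0
```

Call:
{"name": "arm_command", "arguments": {"deltas": "0 -0.05 0 0 0 0; 0.04 0 -0.47 -0.05 0.39 0.03; 0.11 0 -0.47 0 0.4 0; 0 0 0 0 0 0"}}

```text
time: 13.68
position: [481.9, 38.1, 133.8]
ee_rot: [[0.997, -0.014, 0.081], [-0.014, -1.0, -0.006], [0.081, 0.004, -0.997]]
force: [-0.8, -0.1, -1.3]
width: 0.241
grasp_force: 29.7
```

Run:
```python
from h import *
st();g=grab('scene');f=grab('top')
a=np.hstack([cv2.resize(g['frame'][160:300,220:460],None,fx=2.2,fy=2.2,interpolation=2),cv2.resize(f['frame'][160:300,200:320],None,fx=2.2,fy=2.2,interpolation=2)])
cv2.imwrite('pics/c5.png',cv2.cvtColor(a,cv2.COLOR_RGB2BGR))
```

```text
{'time': 13.675, 'position': [481.908, 38.06, 133.78], 'ee_rot': [[0.997, -0.014, 0.081], [-0.014, -1.0, -0.006], [0.081, 0.004, -0.997]], 'force': [-0.829, -0.092, -1.282], 'width': 0.241, 'grasp_force': 29.706, 'joints': [-0.171, 0.348, 1.697, 0.01, 1.015, 1.409]}
```

View pics/c5.png

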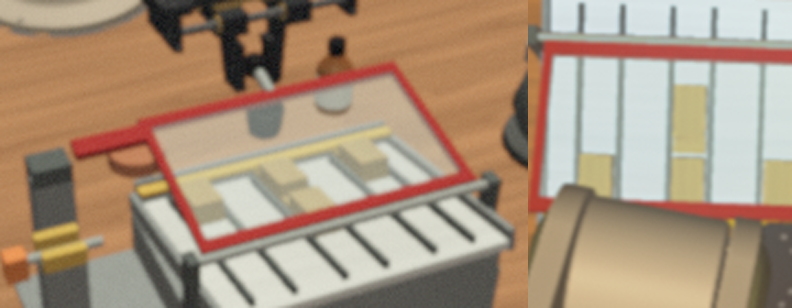

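The guard is rising with the knob held between the fingers, so I'll continue the arc.

Call:
{"name": "arm_command", "arguments": {"deltas": "0.17 0 -0.45 0 0.4 0; 0.24 0 -0.42 0 0.4 0; 0.29 0 -0.39 0 0.4 0; 0.34 0 -0.35 0 0.4 0; 0.39 0 -0.3 0 0.4 0; 0 0 0 0 0 0"}}

```text
time: 14.52
position: [528.2, 37.3, 219.6]
ee_rot: [[0.96, -0.015, 0.28], [-0.013, -1.0, -0.009], [0.28, 0.005, -0.96]]
force: [1.7, -4.6, -3.7]
width: 0.24
grasp_force: 29.9
```

Call:
{"name": "arm_command", "arguments": {"deltas": "0.43 0 -0.25 0 0.4 0; 0.45 0 -0.18 0 0.4 0; 0.48 0 -0.12 0 0.4 0; 0.49 0 -0.06 0 0.4 0; 0 0 0 0 0 0"}}

```text
time: 15.15
position: [589.4, 36.3, 265.3]
ee_rot: [[0.905, -0.015, 0.425], [-0.011, -1.0, -0.011], [0.425, 0.005, -0.905]]
force: [3.4, -7.0, -7.7]
width: 0.248
grasp_force: 30.5
```

Call:
{"name": "arm_command", "arguments": {"deltas": "0.49 0 0.01 0 0.4 0; 0.49 0 0.07 0 0.4 0; 0.48 0 0.14 0 0.4 0; 0 0 0 0 0 0"}}

```text
time: 15.65
position: [645.0, 35.4, 283.3]
ee_rot: [[0.849, -0.015, 0.528], [-0.01, -1.0, -0.012], [0.528, 0.005, -0.849]]
force: [0.2, -8.3, -8.5]
width: 0.237
grasp_force: 30.4
```

Call:
{"name": "arm_command", "arguments": {"deltas": "0.44 0.02 0.2 0 0.4 0; 0.4 0.02 0.26 0 0 0; 0.37 0 0.3 0 0 0; 0 0 0 0 0 0; 0 0 0 0 0 0"}}

```text
time: 16.27
position: [700.7, 34.4, 284.8]
ee_rot: [[0.828, -0.014, 0.56], [-0.01, -1.0, -0.01], [0.56, 0.003, -0.828]]
force: [-1.8, 0.2, -12.0]
width: 0.243
grasp_force: 30.4
```

Call:
{"name": "arm_command", "arguments": {"deltas": "0 0 0 0 0 0; 0 0 0 0 0 0; 0 0 0 0 0 0; 0 0 0 0 0 0", "grip": 0.3}}

```text
time: 16.77
position: [702.1, 33.9, 287.4]
ee_rot: [[0.825, -0.014, 0.565], [-0.009, -1.0, -0.012], [0.565, 0.004, -0.825]]
force: [-0.2, 0.7, -0.2]
width: 0.646
grasp_force: 0.0
```

Call:
{"name": "arm_command", "arguments": {"deltas": "0 0 -0.5 0 0 0; 0 0 -0.8 0 0 0; -0.8 0 -0.4 0 0 0; -0.9 0 0 0 -0.9 0; -0.9 0 0 0 -0.9 0; -0.9 0 0 0 -0.9 0; -0.9 0 0 0 -0.9 0; -0.9 0 0 0 -0.9 0"}}

```text
time: 17.77
position: [472.6, 37.1, 252.9]
ee_rot: [[0.989, -0.014, 0.148], [-0.014, -1.0, -0.007], [0.148, 0.004, -0.989]]
force: [0.5, -0.2, -0.5]
width: 0.647
grasp_force: 0.0
```

Call:
{"name": "arm_command", "arguments": {"deltas": "-0.9 0 0 0 -0.9 0; -0.9 0 0 0 0 0; -0.7 0 0 0 0 0; 0 0 0 0 0 0; 0 0 0 0 0 0"}}

```text
time: 18.4
position: [375.4, 38.3, 243.7]
ee_rot: [[0.998, -0.014, 0.061], [-0.014, -1.0, -0.005], [0.061, 0.005, -0.998]]
force: [0.9, -0.2, 0.3]
width: 0.648
grasp_force: 0.0
```

Run:
```python
from h import *
st();g=grab('scene','s6.png');f=grab('top','t6.png')
a=np.hstack([cv2.resize(g['frame'][140:340,210:460],None,fx=1.6,fy=1.6,interpolation=2),cv2.resize(f['frame'][90:290,190:430],None,fx=1.6,fy=1.6,interpolation=2)])
cv2.imwrite('pics/c6.png',cv2.cvtColor(a,cv2.COLOR_RGB2BGR))
```

```text
{'time': 18.4, 'position': [375.391, 38.312, 243.657], 'ee_rot': [[0.998, -0.014, 0.061], [-0.014, -1.0, -0.005], [0.061, 0.005, -0.998]], 'force': [0.907, -0.207, 0.286], 'width': 0.648, 'grasp_force': 0.0, 'joints': [-0.221, 0.039, 1.741, 0.008, 1.301, 1.362]}
```

View pics/c6.png

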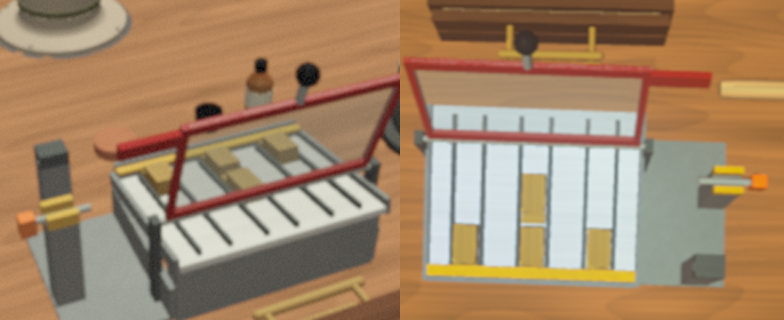

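The guard stands open. I'll measure the blanks in the top view.

Run:
```python
from h import *
f=grab('top')
h=cv2.cvtColor(f['frame'],cv2.COLOR_RGB2HSV);print(h[215,274],h[243,231])
m=cv2.inRange(h,(15,60,100),(28,150,255));m[:180]=0;m[262:]=0;m[:,:205]=0;m[:,340:]=0
n,l,s,c=cv2.connectedComponentsWithStats(m)
for i in range(1,n):
    if s[i][4]>40:print(s[i],c[i].round(1))
y=cv2.inRange(h,(20,150,120),(30,255,255));y[:250]=0;y[275:]=0;y[:,:200]=0;y[:,345:]=0
n,l,s,c=cv2.connectedComponentsWithStats(y)
for i in range(1,n):
    if s[i][4]>40:print('lip',s[i],c[i].round(1))
```

```text
[ 22 129 190] [ 22 142 189]
[265 199  16  31 460] [272.7 213.7]
[ 206  230  132   32 1242] [270.7 244.7]
lip [207 254 130  12 850] [270.9 260.1]
```

Run:
```python
from h import *
f=grab('top')
a=onz(f,273,199,99.5);b=onz(f,273,230,77.2);print(a,a[0]-25.7,b,b[0]+31.3)
l=onz(f,271,254,77.);print('lip uphill edge',l)
h=cv2.cvtColor(f['frame'],cv2.COLOR_RGB2HSV)
m=cv2.inRange(h,(15,60,100),(28,150,255))
for u0,u1 in((218,245),(260,290),(300,330)):
    r=m[236:250,u0:u1].sum(0)/255; cols=np.where(r>7)[0]+u0
    q=m[225:258,u0+8:u1-8].sum(1)/255; rows=np.where(q>5)[0]+225
    uc=(cols.min()+cols.max())/2;top=rows[rows>231].min() if u0==260 else rows.min()
    p=onz(f,uc,top,88.6);print(u0,cols.min(),cols.max(),top,p.round(1),'origin x est',p[0]+36.3,'grip y',onz(f,uc,243,86).round(1))
print('b4 y',onz(f,272.8,213,96))
```

```text
[632.16698651  35.61597538  99.5       ] 606.4669865058933 [576.00573969  35.41167517  77.2       ] 607.3057396877576
lip uphill edge [529.62619438  38.03156916  77.        ]
218 222 237 230 [572.8 117.2  88.6] origin x est 609.0994495261739 grip y [548.3 116.7  86. ]
260 265 279 232 [570.6  36.5  88.6] origin x est 606.8967664507675 grip y [549.9  36.1  86. ]
300 307 321 233 [570.3 -43.3  88.6] origin x est 606.5876895867823 grip y [551.4 -43.7  86. ]
b4 y [605.92817014  35.50551028  96.        ]
```

```bash
cat >> h.py <<'E'
C=np.array([607.,36.]);YW=-0.015;S=np.radians(10)
def slope(a,h,lane=0):
    """TCP on blank/lane: a mm along slope from chute x=0, h mm above floor"""
    x=a*np.cos(S)-h*np.sin(S);z=55+100*np.tan(S)+a*np.sin(S)+h*np.cos(S)
    return np.array([C[0]+x*np.cos(YW)-lane*np.sin(YW),C[1]+x*np.sin(YW)+lane*np.cos(YW),z])
E
python3 - <<'E'
from h import *
a=slope(7,70);b=slope(7,10);print(a,b)
plan([(*a,YW,S),(*b,YW,S,20)])
E
```

```text
[601.73887377  36.07892281 142.78477803] [612.15659232  35.92264531  83.69631284]
0 0.61 0 0.31 0 0.13 0; 0.61 -0.01 0.33 0.01 0.13 0; 0.6 0 0.33 0 0.12 0; 0.6 0 0.34 0.01 0.13 0.01; 0.6 -0.01 0.34 0 0.13 0; 0.59 0 0.35 0.01 0.13 0; 0.58 -0.01 0.37 0 0.13 0; 0.58 0 0.36 0.01 0.12 0
1 0.58 0 0.38 0 0.13 0; 0 0 0.5 0 0 0; 0 0 0.5 0 0 0; 0 0 0.5 0 0 0
```

Call:
{"name": "arm_command", "arguments": {"deltas": "0.61 0 0.31 0 0.13 0; 0.61 -0.01 0.33 0.01 0.13 0; 0.6 0 0.33 0 0.12 0; 0.6 0 0.34 0.01 0.13 0.01; 0.6 -0.01 0.34 0 0.13 0; 0.59 0 0.35 0.01 0.13 0; 0.58 -0.01 0.37 0 0.13 0; 0.58 0 0.36 0.01 0.12 0", "grip": 0}}

```text
time: 19.6
position: [576.9, 36.5, 153.1]
ee_rot: [[0.987, -0.015, 0.16], [-0.015, -1.0, -0.002], [0.16, -0.0, -0.987]]
force: [0.1, -0.3, 0.7]
width: 0.504
grasp_force: 0.0
```

Call:
{"name": "arm_command", "arguments": {"deltas": "0.58 0 0.38 0 0.13 0; 0 0 0.5 0 0 0; 0 0 0.3 0 0 0; 0 0 0 0 0 0; 0 0 0 0 0 0"}}

```text
time: 20.23
position: [606.9, 36.0, 111.9]
ee_rot: [[0.985, -0.015, 0.174], [-0.015, -1.0, -0.003], [0.174, 0.0, -0.985]]
force: [-0.1, -0.3, -0.0]
width: 0.498
grasp_force: 0.0
```

Run:
```python
from h import *
st();b=slope(7,10);plan([(*b,YW,S,15)])
g=grab('scene');a=cv2.resize(g['frame'][170:300,240:440],None,fx=3,fy=3,interpolation=2)
cv2.imwrite('pics/c7.png',cv2.cvtColor(a,cv2.COLOR_RGB2BGR))
```

```text
{'time': 20.225, 'position': [606.891, 35.99, 111.897], 'ee_rot': [[0.985, -0.015, 0.174], [-0.015, -1.0, -0.003], [0.174, 0.0, -0.985]], 'force': [-0.097, -0.312, -0.017], 'width': 0.498, 'grasp_force': 0.0, 'joints': [-0.145, 0.531, 1.452, 0.027, 0.984, 1.428]}
0 0 0 0.36 0 0 0; 0.01 0 0.36 0 -0.01 0
```

View pics/c7.png

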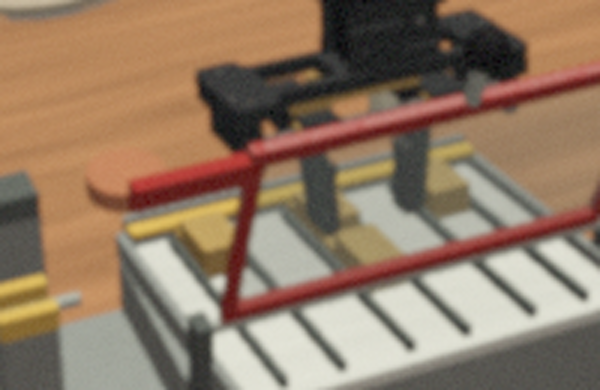

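The fingers straddle the middle lane above blank4, clear of the guard. I'll descend and grip.

Call:
{"name": "arm_command", "arguments": {"deltas": "0 0 0.36 0 0 0; 0.01 0 0.33 0 0 0; 0 0 0 0 0 0; 0 0 0 0 0 0"}}

```text
time: 20.78
position: [611.9, 35.9, 84.1]
ee_rot: [[0.985, -0.015, 0.173], [-0.015, -1.0, -0.003], [0.173, 0.0, -0.985]]
force: [-0.2, 0.0, 0.7]
width: 0.5
grasp_force: 0.0
```

Call:
{"name": "arm_command", "arguments": {"deltas": "0 0 0 0 0 0; 0 0 0 0 0 0; 0 0 0 0 0 0; 0 0 0 0 0 0; 0 0 0 0 0 0", "grip": -1}}

```text
time: 21.4
position: [612.0, 35.9, 84.4]
ee_rot: [[0.985, -0.015, 0.174], [-0.015, -1.0, -0.003], [0.174, 0.0, -0.985]]
force: [-0.7, 0.7, 3.6]
width: 0.313
grasp_force: 30.0
```

```bash
cat >> h.py <<'E'
def tray():
    f=grab('top');h=cv2.cvtColor(f['frame'],cv2.COLOR_RGB2HSV);m=cv2.inRange(h,(60,80,40),(90,255,255));m[:,:420]=0
    c=max(cv2.findContours(cv2.morphologyEx(m,cv2.MORPH_CLOSE,np.ones((25,25))),0,1)[0],key=cv2.contourArea)
    P=np.array([onz(f,*p,5)[:2] for p in cv2.boxPoints(cv2.minAreaRect(c))])
    e=[P[1]-P[0],P[2]-P[1]];e.sort(key=np.linalg.norm);d=e[1]*np.sign(e[1][0])
    print('tray',P.mean(0).round(1),np.arctan2(d[1],d[0]).round(3),[np.linalg.norm(v).round(1) for v in e])
    return P.mean(0),np.arctan2(d[1],d[0])
def place(sx,sy,dz=15.):
    c,a=tray();q=c+np.array([sx*np.cos(a)-sy*np.sin(a),sx*np.sin(a)+sy*np.cos(a)]);print('target',q.round(1))
    s=get_state();p=np.array(s['position'])-70*np.array(s['ee_rot'])[:,2]
    up=max(165.,p[2]);k=np.linalg.norm(p-np.array(s['position']))
    n=s['ee_rot'];yaw0=np.arctan2(n[1][0],n[0][0])
    plan([(*p,yaw0,S),(p[0],p[1],up,yaw0,S),(*q,100,a,0,35),(*q,dz+12,a,0,25)])
E
python3 -c "
from h import *
place(48,-33)"
```

```text
tray [ 521. -432.] 0.206 [np.float64(145.0), np.float64(195.1)]
target [ 574.7 -454.5]
0 0 0 -0.58 0 0 0; 0 0 -0.59 0 0 0; 0 0 -0.58 0 0 0; 0.05 0 -0.29 0 0 0; -0.05 0.82 0.1 0.01 -0.12 -0.15; -0.06 0.82 0.1 0.02 -0.11 -0.14; -0.07 0.81 0.1 0.01 -0.12 -0.15; -0.08 0.82 0.11 0.01 -0.11 -0.15
1 -0.09 0.81 0.1 0.01 -0.12 -0.14; -0.1 0.82 0.1 0.02 -0.12 -0.15; -0.11 0.81 0.1 0.01 -0.11 -0.15; -0.13 0.81 0.1 0.01 -0.12 -0.14; -0.13 0.81 0.1 0.02 -0.11 -0.15; -0.15 0.8 0.1 0.01 -0.12 -0.15; -0.15 0.81 0.11 0.01 -0.12 -0.14; -0.17 0.8 0.1 0.02 -0.11 -0.15
2 -0.17 0.8 0.11 0.01 -0.12 -0.15; -0.19 0.8 0.1 0.01 -0.12 -0.15; -0.2 0.79 0.11 0.01 -0.11 -0.14; 0 0 0.61 0 0 0; 0 0 0.61 0 0 0; 0 0 0.6 0 0 0
```

```bash
sed -i 's/(\*q,100,a,0,35),(\*q,dz+12,a,0,25)/(*q,up+10,a,0,36),(*q,dz+12,a,0,32)/' h.py; python3 -c "
from h import *
place(48,-33)"
```

```text
tray [ 521.1 -432.2] 0.204 [np.float64(145.1), np.float64(194.9)]
target [ 574.7 -454.8]
0 0 0 -0.58 0 0 0; 0 0 -0.59 0 0 0; 0 0 -0.58 0 0 0; 0.05 0 -0.29 0 0 0; -0.03 0.88 -0.02 0.01 -0.12 -0.16; -0.04 0.87 -0.03 0.02 -0.13 -0.15; -0.06 0.88 -0.02 0.01 -0.12 -0.16; -0.07 0.87 -0.02 0.02 -0.13 -0.15
1 -0.08 0.88 -0.03 0.01 -0.12 -0.16; -0.1 0.87 -0.02 0.01 -0.13 -0.15; -0.11 0.87 -0.03 0.02 -0.12 -0.16; -0.12 0.87 -0.02 0.01 -0.13 -0.16; -0.14 0.87 -0.03 0.01 -0.12 -0.15; -0.16 0.86 -0.02 0.02 -0.12 -0.16; -0.16 0.86 -0.02 0.01 -0.13 -0.15; -0.18 0.86 -0.03 0.02 -0.12 -0.16
2 -0.2 0.86 -0.02 0.01 -0.13 -0.15; -0.21 0.85 -0.02 0.01 -0.12 -0.16; 0 0 0.74 0 0 0; 0 0 0.74 0 0 0; 0 0 0.74 0 0 0; 0 0 0.74 0 0 0; 0 0 0.74 0 0 0
```

Call:
{"name": "arm_command", "arguments": {"deltas": "0 0 -0.58 0 0 0; 0 0 -0.59 0 0 0; 0 0 -0.58 0 0 0; 0.05 0 -0.29 0 0 0; -0.03 0.88 -0.02 0.01 -0.12 -0.16; -0.04 0.87 -0.03 0.02 -0.13 -0.15; -0.06 0.88 -0.02 0.01 -0.12 -0.16; -0.07 0.87 -0.02 0.02 -0.13 -0.15"}}

```text
time: 22.5
position: [592.1, -105.0, 166.5]
ee_rot: [[0.991, 0.048, 0.122], [0.048, -0.999, 0.003], [0.122, 0.003, -0.993]]
force: [0.2, 0.3, -2.7]
width: 0.312
grasp_force: 30.0
```

Call:
{"name": "arm_command", "arguments": {"deltas": "-0.08 0.88 -0.03 0.01 -0.12 -0.16; -0.1 0.87 -0.02 0.01 -0.13 -0.15; -0.11 0.87 -0.03 0.02 -0.12 -0.16; -0.12 0.87 -0.02 0.01 -0.13 -0.16; -0.14 0.87 -0.03 0.01 -0.12 -0.15; -0.16 0.86 -0.02 0.02 -0.12 -0.16; -0.16 0.86 -0.02 0.01 -0.13 -0.15; -0.18 0.86 -0.03 0.02 -0.12 -0.16"}}

```text
time: 23.5
position: [578.2, -385.6, 172.2]
ee_rot: [[0.985, 0.172, 0.023], [0.172, -0.985, 0.004], [0.023, -0.0, -1.0]]
force: [0.3, 0.2, -1.7]
width: 0.315
grasp_force: 30.0
```

Call:
{"name": "arm_command", "arguments": {"deltas": "-0.2 0.86 -0.02 0.01 -0.13 -0.15; -0.21 0.85 -0.02 0.01 -0.12 -0.16; 0 0 0.74 0 0 0; 0 0 0.74 0 0 0; 0 0 0.74 0 0 0; 0 0 0.6 0 0 0; 0 0 0 0 0 0"}}

```text
time: 24.38
position: [573.6, -454.0, 58.9]
ee_rot: [[0.979, 0.202, -0.004], [0.202, -0.979, 0.004], [-0.003, -0.005, -1.0]]
force: [-1.1, -0.2, -2.2]
width: 0.314
grasp_force: 30.0
```

```bash
python3 -c "
from h import *
st();c,a=tray();q=c+np.array([48*np.cos(a)+33*np.sin(a),48*np.sin(a)-33*np.cos(a)]);print(q)
g=grab('scene');v=cv2.resize(g['frame'][230:390,30:230],None,fx=3,fy=3,interpolation=2)
cv2.imwrite('pics/c8.png',cv2.cvtColor(v,cv2.COLOR_RGB2BGR))"
```

```text
{'time': 24.375, 'position': [573.62, -453.974, 58.86], 'ee_rot': [[0.979, 0.202, -0.004], [0.202, -0.979, 0.004], [-0.003, -0.005, -1.0]], 'force': [-1.09, -0.23, -2.211], 'width': 0.314, 'grasp_force': 29.999, 'joints': [-0.831, 0.849, 0.939, -0.0, 1.36, 0.536]}
tray [ 538.8 -424.4] 0.182 [np.float64(139.5), np.float64(154.8)]
[ 592.003648   -448.16026265]
```

View pics/c8.png

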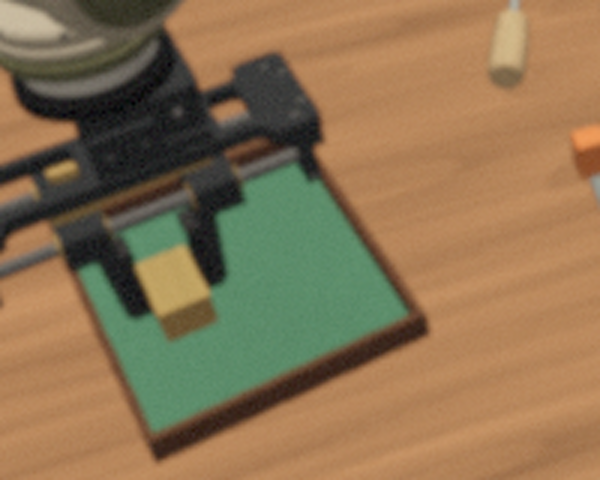

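The blank hangs level over the tray floor, in the near −y quarter. I'll lower it until contact.

Call:
{"name": "arm_command", "arguments": {"deltas": "0 0 0.4 0 0 0; 0 0 0.4 0 0 0; 0 0 0.2 0 0 0; 0 0 0 0 0 0; 0 0 0 0 0 0"}}

```text
time: 25.1
position: [574.7, -455.1, 22.6]
ee_rot: [[0.979, 0.202, 0.0], [0.202, -0.979, -0.001], [0.0, 0.001, -1.0]]
force: [-0.2, -0.2, -2.2]
width: 0.316
grasp_force: 30.0
```

Call:
{"name": "arm_command", "arguments": {"deltas": "0 0 0.06 0 0 0; 0 0 0 0 0 0"}}

```text
time: 25.35
position: [574.5, -454.9, 19.7]
ee_rot: [[0.979, 0.202, -0.0], [0.202, -0.979, -0.0], [-0.0, 0.0, -1.0]]
force: [-0.0, -0.3, -2.7]
width: 0.31
grasp_force: 30.0
```

Call:
{"name": "arm_command", "arguments": {"deltas": "0 0 0.03 0 0 0; 0 0 0 0 0 0"}}

```text
time: 25.6
position: [574.4, -454.9, 18.4]
ee_rot: [[0.979, 0.202, -0.0], [0.202, -0.979, -0.0], [-0.0, -0.0, -1.0]]
force: [-0.3, 0.4, -2.1]
width: 0.315
grasp_force: 30.0
```

Call:
{"name": "arm_command", "arguments": {"deltas": "0 0 0.04 0 0 0; 0 0 0 0 0 0"}}

```text
time: 25.85
position: [574.4, -454.8, 16.7]
ee_rot: [[0.979, 0.202, -0.001], [0.202, -0.979, 0.0], [-0.0, -0.0, -1.0]]
force: [0.2, -0.5, -2.1]
width: 0.309
grasp_force: 30.0
```

Call:
{"name": "arm_command", "arguments": {"deltas": "0 0 0.04 0 0 0; 0 0 0 0 0 0"}}

```text
time: 26.1
position: [574.6, -455.0, 16.1]
ee_rot: [[0.979, 0.202, 0.0], [0.202, -0.979, -0.001], [-0.0, 0.001, -1.0]]
force: [-1.5, 1.8, 4.8]
width: 0.317
grasp_force: 30.0
```

Call:
{"name": "arm_command", "arguments": {"deltas": "0 0 0 0 0 0; 0 0 0 0 0 0; 0 0 0 0 0 0; 0 0 0 0 0 0", "grip": -0.15}}

```text
time: 26.6
position: [574.5, -454.9, 15.1]
ee_rot: [[0.979, 0.202, -0.0], [0.202, -0.979, -0.0], [-0.0, 0.0, -1.0]]
force: [0.3, 0.2, -0.6]
width: 0.423
grasp_force: 0.0
```

Call:
{"name": "arm_command", "arguments": {"deltas": "0 0 -0.4 0 0 0; 0 0 -0.8 0 0 0; 0 0 -0.8 0 0 0; 0 0 -0.8 0 0 0; 0 0 -0.8 0 0 0; 0 0 -0.4 0 0 0; 0 0 0 0 0 0"}}

```text
time: 27.48
position: [574.7, -455.0, 176.5]
ee_rot: [[0.979, 0.202, 0.001], [0.202, -0.979, -0.002], [0.001, 0.002, -1.0]]
force: [-0.7, 0.0, -0.1]
width: 0.423
grasp_force: 0.0
```

```bash
python3 -c "
from h import *
st()
a=slope(-56,80);b=slope(-56,30);print(a,b)
plan([(*a[:2],178,YW,S,36),(*b,YW,S,25)])"
```

```text
{'time': 27.475, 'position': [574.724, -455.025, 176.466], 'ee_rot': [[0.979, 0.202, 0.001], [0.202, -0.979, -0.002], [0.001, 0.002, -1.0]], 'force': [-0.652, 0.032, -0.088], 'width': 0.423, 'grasp_force': 0.0, 'joints': [-0.831, 0.759, 0.785, -0.0, 1.596, 0.536]}
[537.96667859  37.03557749 141.69302036] [546.64811073  36.90534624  92.45263271]
0 0.11 -0.87 0 -0.01 0.12 0.16; 0.1 -0.88 -0.01 -0.01 0.13 0.15; 0.09 -0.88 0 -0.02 0.12 0.16; 0.07 -0.87 -0.01 -0.01 0.12 0.15; 0.06 -0.88 0 -0.01 0.13 0.16; 0.05 -0.88 -0.01 -0.01 0.12 0.16; 0.03 -0.88 0 -0.02 0.12 0.15; 0.02 -0.88 -0.01 -0.01 0.13 0.16
1 0 -0.89 0 -0.01 0.12 0.15; -0.01 -0.88 -0.01 -0.01 0.12 0.16; -0.02 -0.88 -0.01 -0.02 0.13 0.16; -0.04 -0.88 -0.01 -0.01 0.12 0.15; -0.05 -0.88 -0.02 -0.01 0.12 0.16; -0.06 -0.88 -0.01 -0.01 0.13 0.15; -0.04 0 0.54 0 0 0; -0.04 0 0.53 0 0 0
2 -0.04 0 0.54 0 0 0; -0.04 0 0.53 0 0 0
```

Call:
{"name": "arm_command", "arguments": {"deltas": "0.11 -0.87 0 -0.01 0.12 0.16; 0.1 -0.88 -0.01 -0.01 0.13 0.15; 0.09 -0.88 0 -0.02 0.12 0.16; 0.07 -0.87 -0.01 -0.01 0.12 0.15; 0.06 -0.88 0 -0.01 0.13 0.16; 0.05 -0.88 -0.01 -0.01 0.12 0.16; 0.03 -0.88 0 -0.02 0.12 0.15; 0.02 -0.88 -0.01 -0.01 0.13 0.16", "grip": 0}}

```text
time: 28.48
position: [552.9, -172.4, 175.3]
ee_rot: [[0.992, 0.078, 0.097], [0.078, -0.997, 0.005], [0.097, 0.002, -0.995]]
force: [0.2, 0.8, -0.5]
width: 0.5
grasp_force: 0.0
```

Call:
{"name": "arm_command", "arguments": {"deltas": "0 -0.89 0 -0.01 0.12 0.15; -0.01 -0.88 -0.01 -0.01 0.12 0.16; -0.02 -0.88 -0.01 -0.02 0.13 0.16; -0.04 -0.88 -0.01 -0.01 0.12 0.15; -0.05 -0.88 -0.02 -0.01 0.12 0.16; -0.06 -0.88 -0.01 -0.01 0.13 0.15; -0.04 0 0.54 0 0 0; -0.04 0 0.53 0 0 0"}}

```text
time: 29.48
position: [541.4, 38.0, 133.3]
ee_rot: [[0.985, -0.014, 0.171], [-0.014, -1.0, -0.0], [0.171, -0.002, -0.985]]
force: [1.0, -0.3, -0.0]
width: 0.498
grasp_force: 0.0
```

Call:
{"name": "arm_command", "arguments": {"deltas": "-0.04 0 0.54 0 0 0; 0 0 0.3 0 0 0; 0 0 0 0 0 0; 0 0 0 0 0 0"}}

```text
time: 29.98
position: [546.5, 37.3, 102.0]
ee_rot: [[0.985, -0.015, 0.173], [-0.015, -1.0, -0.001], [0.173, -0.002, -0.985]]
force: [-0.2, 0.2, 0.5]
width: 0.502
grasp_force: 0.0
```

```bash
python3 -c "
from h import *
st();tray()
b=slope(-56,10);print(b)
plan([(*b,YW,S,15)])"
```

```text
{'time': 29.975, 'position': [546.5, 37.306, 102.012], 'ee_rot': [[0.985, -0.015, 0.173], [-0.015, -1.0, -0.001], [0.173, -0.002, -0.985]], 'force': [-0.191, 0.185, 0.501], 'width': 0.502, 'grasp_force': 0.0, 'joints': [-0.161, 0.458, 1.633, 0.035, 0.88, 1.405]}
tray [ 521.1 -432.2] 0.204 [np.float64(145.1), np.float64(195.0)]
[550.12068358  36.85325374  72.75647765]
0 -0.02 0.01 0.37 -0.01 0 0; -0.02 0 0.37 -0.01 0 0
```

Call:
{"name": "arm_command", "arguments": {"deltas": "-0.02 0.01 0.37 0 0 0; -0.02 0 0.35 0 0 0; 0 0 0 0 0 0; 0 0 0 0 0 0"}}

```text
time: 30.52
position: [549.8, 37.0, 72.8]
ee_rot: [[0.985, -0.015, 0.172], [-0.015, -1.0, -0.001], [0.172, -0.002, -0.985]]
force: [0.2, 1.0, -0.1]
width: 0.501
grasp_force: 0.0
```

Call:
{"name": "arm_command", "arguments": {"deltas": "0 0 0 0 0 0; 0 0 0 0 0 0; 0 0 0 0 0 0; 0 0 0 0 0 0; 0 0 0 0 0 0", "grip": -1}}

```text
time: 31.15
position: [549.8, 36.9, 73.2]
ee_rot: [[0.985, -0.015, 0.173], [-0.015, -1.0, -0.001], [0.173, -0.002, -0.985]]
force: [-1.3, -0.9, 5.2]
width: 0.315
grasp_force: 30.0
```

Call:
{"name": "arm_command", "arguments": {"deltas": "0.2 0 0 0 0 0; 0.2 0 -0.01 0 0 0; 0.2 0 0 0 0 0; 0.2 0 -0.01 0 0 0; 0 0 0 0 0 0"}}

```text
time: 31.78
position: [581.7, 36.4, 78.8]
ee_rot: [[0.985, -0.015, 0.173], [-0.015, -1.0, -0.001], [0.173, -0.002, -0.985]]
force: [-0.6, 0.6, -2.9]
width: 0.312
grasp_force: 30.0
```

```bash
python3 -c "
from h import *
place(48,33,18)"
```

```text
tray [ 521.1 -432.2] 0.204 [np.float64(145.1), np.float64(195.0)]
target [ 561.4 -390.1]
0 0 0 -0.58 -0.01 0 0; 0 0 -0.59 0 0.01 0; 0 0 -0.58 -0.01 0 0; 0.08 0 -0.42 0 0 0; 0 0.89 -0.02 0.02 -0.14 -0.18; -0.02 0.89 -0.02 0.01 -0.15 -0.18; -0.03 0.89 -0.03 0.02 -0.14 -0.19; -0.05 0.88 -0.02 0.01 -0.15 -0.18
1 -0.06 0.89 -0.03 0.02 -0.14 -0.18; -0.09 0.89 -0.02 0.02 -0.15 -0.18; -0.09 0.88 -0.03 0.01 -0.14 -0.18; -0.12 0.88 -0.02 0.02 -0.15 -0.18; -0.13 0.88 -0.03 0.01 -0.14 -0.19; -0.15 0.88 -0.02 0.02 -0.14 -0.18; -0.16 0.87 -0.03 0.02 -0.15 -0.18; -0.18 0.87 -0.02 0.01 -0.14 -0.18
2 0 0 0.73 0 0 0; 0 0 0.72 0 0 0; 0 0 0.73 0 0 0; 0 0 0.72 0 0 0; 0 0 0.73 0 0 0
```

Call:
{"name": "arm_command", "arguments": {"deltas": "0 0 -0.58 0 0 0; 0 0 -0.59 0 0.01 0; 0 0 -0.58 -0.01 0 0; 0.08 0 -0.42 0 0 0; 0 0.89 -0.02 0.02 -0.14 -0.18; -0.02 0.89 -0.02 0.01 -0.15 -0.18; -0.03 0.89 -0.03 0.02 -0.14 -0.19; -0.05 0.88 -0.02 0.01 -0.15 -0.18"}}

```text
time: 32.83
position: [566.1, -106.6, 168.1]
ee_rot: [[0.992, 0.059, 0.115], [0.059, -0.998, 0.003], [0.115, 0.004, -0.993]]
force: [1.0, 0.1, -4.2]
width: 0.311
grasp_force: 30.0
```

Call:
{"name": "arm_command", "arguments": {"deltas": "-0.06 0.89 -0.03 0.02 -0.14 -0.18; -0.09 0.89 -0.02 0.02 -0.15 -0.18; -0.09 0.88 -0.03 0.01 -0.14 -0.18; -0.12 0.88 -0.02 0.02 -0.15 -0.18; -0.13 0.88 -0.03 0.01 -0.14 -0.19; -0.15 0.88 -0.02 0.02 -0.14 -0.18; -0.16 0.87 -0.03 0.02 -0.15 -0.18; -0.18 0.87 -0.02 0.01 -0.14 -0.18"}}

```text
time: 33.83
position: [561.1, -391.2, 174.4]
ee_rot: [[0.979, 0.203, -0.0], [0.203, -0.979, 0.001], [-0.0, -0.001, -1.0]]
force: [0.5, 0.1, -1.5]
width: 0.315
grasp_force: 30.0
```

Call:
{"name": "arm_command", "arguments": {"deltas": "0 0 0.73 0 0 0; 0 0 0.72 0 0 0; 0 0 0.73 0 0 0; 0 0 0.72 0 0 0; 0 0 0.6 0 0 0; 0 0 0 0 0 0; 0 0 0 0 0 0"}}

```text
time: 34.7
position: [561.8, -390.3, 35.9]
ee_rot: [[0.979, 0.202, 0.002], [0.202, -0.979, -0.0], [0.001, 0.0, -1.0]]
force: [0.7, 0.1, -2.7]
width: 0.311
grasp_force: 30.0
```

Call:
{"name": "arm_command", "arguments": {"deltas": "0 0 0.25 0 0 0; 0 0 0.17 0 0 0; 0 0 0 0 0 0; 0 0 0 0 0 0"}}

```text
time: 35.2
position: [561.5, -390.1, 18.4]
ee_rot: [[0.979, 0.202, 0.001], [0.202, -0.979, 0.001], [0.001, -0.0, -1.0]]
force: [0.3, 0.5, -2.3]
width: 0.314
grasp_force: 30.0
```

Call:
{"name": "arm_command", "arguments": {"deltas": "0 0 0.04 0 0 0; 0 0 0 0 0 0"}}

```text
time: 35.45
position: [561.4, -390.0, 16.6]
ee_rot: [[0.979, 0.202, 0.001], [0.202, -0.979, 0.001], [0.001, -0.001, -1.0]]
force: [-0.1, -0.8, -3.5]
width: 0.316
grasp_force: 30.0
```

Call:
{"name": "arm_command", "arguments": {"deltas": "0 0 0.03 0 0 0; 0 0 0 0 0 0"}}

```text
time: 35.7
position: [561.5, -390.1, 15.8]
ee_rot: [[0.979, 0.202, 0.001], [0.202, -0.979, 0.0], [0.001, -0.0, -1.0]]
force: [-1.1, 0.9, 1.3]
width: 0.309
grasp_force: 30.0
```

Contact. I'll release, retreat and go to the −80 lane.

Call:
{"name": "arm_command", "arguments": {"deltas": "0 0 0.01 0 0 0; 0 0 0 0 0 0; 0 0 0 0 0 0; 0 0 0 0 0 0", "grip": -0.15}}

```text
time: 36.2
position: [561.5, -390.0, 15.0]
ee_rot: [[0.979, 0.202, 0.001], [0.202, -0.979, 0.001], [0.001, -0.001, -1.0]]
force: [-0.6, 0.0, -0.0]
width: 0.421
grasp_force: 0.0
```

Call:
{"name": "arm_command", "arguments": {"deltas": "0 0 -0.4 0 0 0; 0 0 -0.8 0 0 0; 0 0 -0.8 0 0 0; 0 0 -0.8 0 0 0; 0 0 -0.8 0 0 0; 0 0 -0.4 0 0 0; 0 0 0 0 0 0"}}

```text
time: 37.08
position: [561.6, -390.2, 176.1]
ee_rot: [[0.979, 0.202, 0.002], [0.202, -0.979, -0.001], [0.002, 0.001, -1.0]]
force: [-0.4, 0.2, 0.1]
width: 0.427
grasp_force: 0.0
```

```bash
python3 -c "
from h import *
a=slope(-56,80,-80);b=slope(-56,30,-80);print(a,b)
plan([(*a[:2],178,YW,S,36),(*b,YW,S,32)])
f=grab('top');h=cv2.cvtColor(f['frame'],cv2.COLOR_RGB2HSV)
print(onz(f,314,243,86))"
```

```text
[536.76672359 -42.95542268 141.69302036] [545.44815572 -43.08565393  92.45263271]
0 0.12 -0.86 -0.01 -0.02 0.17 0.22; 0.09 -0.87 0 -0.02 0.17 0.22; 0.08 -0.86 -0.01 -0.01 0.18 0.22; 0.06 -0.87 0 -0.02 0.17 0.21; 0.04 -0.87 -0.01 -0.02 0.17 0.22; 0.02 -0.87 -0.01 -0.02 0.17 0.22; 0 -0.87 0 -0.02 0.17 0.22; -0.02 -0.87 -0.01 -0.02 0.18 0.22
1 -0.03 -0.87 -0.02 -0.01 0.17 0.22; -0.06 -0.87 -0.01 -0.02 0.17 0.21; -0.05 0 0.71 0 0 0; -0.05 0 0.72 0 0 0; -0.06 0 0.71 0 0 0
[551.43594109 -43.70974651  86.        ]
```

Call:
{"name": "arm_command", "arguments": {"deltas": "0.12 -0.86 -0.01 -0.02 0.17 0.22; 0.09 -0.87 0 -0.02 0.17 0.22; 0.08 -0.86 -0.01 -0.01 0.18 0.22; 0.06 -0.87 0 -0.02 0.17 0.21; 0.04 -0.87 -0.01 -0.02 0.17 0.22; 0.02 -0.87 -0.01 -0.02 0.17 0.22; 0 -0.87 0 -0.02 0.17 0.22; -0.02 -0.87 -0.01 -0.02 0.18 0.22", "grip": 0}}

```text
time: 38.12
position: [540.7, -111.1, 175.3]
ee_rot: [[0.99, 0.027, 0.137], [0.027, -1.0, 0.003], [0.137, 0.001, -0.991]]
force: [-0.5, -0.1, -0.3]
width: 0.499
grasp_force: 0.0
```

Call:
{"name": "arm_command", "arguments": {"deltas": "-0.03 -0.87 -0.02 -0.01 0.17 0.22; -0.06 -0.87 -0.01 -0.02 0.17 0.21; -0.05 0 0.71 0 0 0; -0.05 0 0.6 0 0 0; -0.06 0 0.6 0 0 0; 0 0 0 0 0 0; 0 0 0 0 0 0"}}

```text
time: 39.0
position: [543.5, -42.9, 101.2]
ee_rot: [[0.985, -0.015, 0.172], [-0.015, -1.0, -0.001], [0.172, -0.002, -0.985]]
force: [0.5, 1.0, 0.2]
width: 0.502
grasp_force: 0.0
```

```bash
python3 -c "
from h import *
st()
b=slope(-56,10,-80);print(b)
plan([(*b,YW,S,15)])"
```

```text
{'time': 39.0, 'position': [543.455, -42.902, 101.242], 'ee_rot': [[0.985, -0.015, 0.172], [-0.015, -1.0, -0.001], [0.172, -0.002, -0.985]], 'force': [0.534, 0.971, 0.186], 'width': 0.502, 'grasp_force': 0.0, 'joints': [-0.321, 0.455, 1.64, 0.069, 0.883, 1.225]}
[548.92072858 -43.13774643  72.75647765]
0 0.01 0 0.36 -0.01 0.01 0; 0 0 0.37 -0.01 0 0
```

Call:
{"name": "arm_command", "arguments": {"deltas": "0.01 0 0.37 0 0 0; 0 0 0.34 0 0 0; 0 0 0 0 0 0; 0 0 0 0 0 0"}}

```text
time: 39.5
position: [548.8, -42.9, 73.1]
ee_rot: [[0.985, -0.015, 0.172], [-0.015, -1.0, -0.001], [0.172, -0.002, -0.985]]
force: [0.1, -0.5, -0.1]
width: 0.497
grasp_force: 0.0
```

Call:
{"name": "arm_command", "arguments": {"deltas": "0 0 0 0 0 0; 0 0 0 0 0 0; 0 0 0 0 0 0; 0 0 0 0 0 0; 0 0 0 0 0 0", "grip": -1}}

```text
time: 40.12
position: [548.8, -42.9, 73.4]
ee_rot: [[0.985, -0.015, 0.173], [-0.015, -1.0, -0.001], [0.173, -0.001, -0.985]]
force: [-2.2, -1.2, 4.9]
width: 0.315
grasp_force: 30.0
```

Call:
{"name": "arm_command", "arguments": {"deltas": "0.2 0 0 0 0 0; 0.2 0 -0.01 0 0 0; 0.2 0 0 0 0 0; 0.2 0 -0.01 0 0 0; 0 0 0 0 0 0"}}

```text
time: 40.75
position: [580.6, -43.4, 79.0]
ee_rot: [[0.985, -0.015, 0.173], [-0.015, -1.0, -0.001], [0.173, -0.002, -0.985]]
force: [0.2, -0.7, -1.2]
width: 0.315
grasp_force: 30.0
```

```bash
python3 -c "
from h import *
place(-48,33,18)"
```

```text
tray [ 521.1 -432.2] 0.204 [np.float64(145.1), np.float64(194.9)]
target [ 467.4 -409.6]
0 0 0 -0.58 -0.01 0.01 0; 0 0 -0.59 0 0 0; 0 0 -0.58 -0.01 0.01 0; 0.08 0 -0.42 0 0 0; -0.21 0.84 -0.06 0.02 -0.16 -0.2; -0.23 0.83 -0.06 0.02 -0.16 -0.2; -0.24 0.82 -0.05 0.01 -0.16 -0.19; -0.26 0.83 -0.06 0.02 -0.15 -0.2
1 -0.28 0.81 -0.05 0.02 -0.16 -0.2; -0.3 0.81 -0.04 0.02 -0.16 -0.2; -0.31 0.81 -0.05 0.01 -0.16 -0.2; -0.33 0.79 -0.04 0.02 -0.16 -0.2; -0.35 0.8 -0.03 0.02 -0.16 -0.19; -0.36 0.78 -0.04 0.02 -0.15 -0.2; -0.37 0.78 -0.02 0.01 -0.16 -0.2; 0 0 0.72 0 0 0
2 0 0 0.73 0 0 0; 0 0 0.72 0 0 0; 0 0 0.73 0 0 0; -0.01 -0.01 0.72 0 0 0
```

Call:
{"name": "arm_command", "arguments": {"deltas": "0 0 -0.58 0 0.01 0; 0 0 -0.59 0 0 0; 0 0 -0.58 -0.01 0.01 0; 0.08 0 -0.42 0 0 0; -0.21 0.84 -0.06 0.02 -0.16 -0.2; -0.23 0.83 -0.06 0.02 -0.16 -0.2; -0.24 0.82 -0.05 0.01 -0.16 -0.19; -0.26 0.83 -0.06 0.02 -0.15 -0.2"}}

```text
time: 41.8
position: [530.9, -177.5, 168.7]
ee_rot: [[0.992, 0.065, 0.111], [0.065, -0.998, 0.004], [0.111, 0.003, -0.994]]
force: [0.5, -0.8, -4.3]
width: 0.309
grasp_force: 30.0
```

Call:
{"name": "arm_command", "arguments": {"deltas": "-0.28 0.81 -0.05 0.02 -0.16 -0.2; -0.3 0.81 -0.04 0.02 -0.16 -0.2; -0.31 0.81 -0.05 0.01 -0.16 -0.2; -0.33 0.79 -0.04 0.02 -0.16 -0.2; -0.35 0.8 -0.03 0.02 -0.16 -0.19; -0.36 0.78 -0.04 0.02 -0.15 -0.2; -0.37 0.78 -0.02 0.01 -0.16 -0.2; 0 0 0.4 0 0 0"}}

```text
time: 42.8
position: [466.9, -411.9, 158.6]
ee_rot: [[0.98, 0.2, 0.002], [0.2, -0.98, -0.001], [0.001, 0.002, -1.0]]
force: [0.4, 0.7, -3.7]
width: 0.319
grasp_force: 30.0
```

Call:
{"name": "arm_command", "arguments": {"deltas": "0 0 0.73 0 0 0; 0 0 0.72 0 0 0; 0 0 0.73 0 0 0; 0 0 0.7 0 0 0; 0 0 0 0 0 0; 0 0 0 0 0 0"}}

```text
time: 43.55
position: [467.9, -409.5, 44.5]
ee_rot: [[0.979, 0.203, 0.001], [0.203, -0.979, -0.0], [0.001, 0.0, -1.0]]
force: [0.8, -0.4, -2.3]
width: 0.308
grasp_force: 30.0
```

Call:
{"name": "arm_command", "arguments": {"deltas": "0 0 0.35 0 0 0; 0 0 0.28 0 0 0; 0 0 0 0 0 0; 0 0 0 0 0 0"}}

```text
time: 44.05
position: [467.6, -409.8, 18.6]
ee_rot: [[0.979, 0.202, 0.001], [0.202, -0.979, 0.0], [0.001, -0.0, -1.0]]
force: [0.3, -0.1, -2.8]
width: 0.316
grasp_force: 30.0
```

Call:
{"name": "arm_command", "arguments": {"deltas": "0 0 0.04 0 0 0; 0 0 0 0 0 0"}}

```text
time: 44.3
position: [467.5, -409.7, 17.0]
ee_rot: [[0.979, 0.202, 0.001], [0.202, -0.979, 0.0], [0.001, -0.0, -1.0]]
force: [0.1, 0.5, -2.8]
width: 0.313
grasp_force: 30.0
```

Call:
{"name": "arm_command", "arguments": {"deltas": "0 0 0.04 0 0 0; 0 0 0 0 0 0"}}

```text
time: 44.55
position: [467.6, -409.8, 15.9]
ee_rot: [[0.979, 0.202, 0.001], [0.202, -0.979, -0.0], [0.001, 0.0, -1.0]]
force: [-1.2, 1.5, 3.3]
width: 0.313
grasp_force: 30.0
```

Call:
{"name": "arm_command", "arguments": {"deltas": "0 0 0 0 0 0; 0 0 0 0 0 0; 0 0 0 0 0 0; 0 0 0 0 0 0", "grip": -0.15}}

```text
time: 45.05
position: [467.5, -409.7, 15.3]
ee_rot: [[0.979, 0.202, 0.001], [0.202, -0.979, 0.001], [0.001, -0.0, -1.0]]
force: [0.1, 0.2, 0.1]
width: 0.425
grasp_force: 0.0
```

Call:
{"name": "arm_command", "arguments": {"deltas": "0 0 -0.4 0 0 0; 0 0 -0.8 0 0 0; 0 0 -0.8 0 0 0; 0 0 -0.8 0 0 0; 0 0 -0.8 0 0 0; 0 0 -0.4 0 0 0; 0 0 0 0 0 0"}}

```text
time: 45.92
position: [467.6, -409.9, 176.3]
ee_rot: [[0.979, 0.202, 0.002], [0.202, -0.979, -0.001], [0.002, 0.001, -1.0]]
force: [0.7, 0.4, 0.1]
width: 0.426
grasp_force: 0.0
```

```bash
python3 -c "
from h import *
a=slope(-56,80,80);b=slope(-56,30,80);print(a,b)
plan([(*a[:2],178,YW,S,38),(*b,YW,S,28)])"
```

```text
[539.1666336  117.02657766 141.69302036] [547.84806573 116.89634641  92.45263271]
0 0.32 -0.9 0 -0.01 0.12 0.16; 0.3 -0.9 0 -0.02 0.13 0.15; 0.28 -0.9 0 -0.01 0.12 0.16; 0.28 -0.91 0 -0.01 0.12 0.15; 0.26 -0.91 0.01 -0.01 0.12 0.16; 0.24 -0.92 0 -0.02 0.13 0.16; 0.23 -0.92 0.01 -0.01 0.12 0.15; 0.22 -0.93 0.01 -0.01 0.12 0.16
1 0.2 -0.93 0.02 -0.01 0.13 0.15; 0.19 -0.93 0.01 -0.02 0.12 0.16; 0.17 -0.93 0.01 -0.01 0.12 0.16; 0.15 -0.94 0.02 -0.01 0.13 0.15; 0.15 -0.94 0.02 -0.02 0.12 0.16; 0.12 -0.94 0.01 -0.01 0.12 0.15; -0.04 0 0.54 0 0 0; -0.04 0 0.53 0 0 0
2 -0.03 0 0.54 0 0 0; -0.04 0 0.54 0 0 0
```

Call:
{"name": "arm_command", "arguments": {"deltas": "0.32 -0.9 0 -0.01 0.12 0.16; 0.3 -0.9 0 -0.02 0.13 0.15; 0.28 -0.9 0 -0.01 0.12 0.16; 0.28 -0.91 0 -0.01 0.12 0.15; 0.26 -0.91 0.01 -0.01 0.12 0.16; 0.24 -0.92 0 -0.02 0.13 0.16; 0.23 -0.92 0.01 -0.01 0.12 0.15; 0.22 -0.93 0.01 -0.01 0.12 0.16", "grip": 0}}

```text
time: 46.92
position: [507.9, -107.1, 175.5]
ee_rot: [[0.992, 0.078, 0.097], [0.077, -0.997, 0.006], [0.097, 0.002, -0.995]]
force: [0.1, 0.2, 0.0]
width: 0.497
grasp_force: 0.0
```

Call:
{"name": "arm_command", "arguments": {"deltas": "0.2 -0.93 0.02 -0.01 0.13 0.15; 0.19 -0.93 0.01 -0.02 0.12 0.16; 0.17 -0.93 0.01 -0.01 0.12 0.16; 0.15 -0.94 0.02 -0.01 0.13 0.15; 0.15 -0.94 0.02 -0.02 0.12 0.16; 0.12 -0.94 0.01 -0.01 0.12 0.15; -0.04 0 0.54 0 0 0; -0.04 0 0.53 0 0 0"}}

```text
time: 47.92
position: [542.4, 117.9, 133.3]
ee_rot: [[0.985, -0.014, 0.17], [-0.014, -1.0, -0.001], [0.17, -0.001, -0.985]]
force: [0.3, -0.3, 0.3]
width: 0.504
grasp_force: 0.0
```

Call:
{"name": "arm_command", "arguments": {"deltas": "-0.03 0 0.54 0 0 0; 0 0 0.3 0 0 0; 0 0 0 0 0 0; 0 0 0 0 0 0"}}

```text
time: 48.42
position: [547.9, 117.2, 102.3]
ee_rot: [[0.985, -0.015, 0.173], [-0.015, -1.0, -0.001], [0.173, -0.001, -0.985]]
force: [-0.0, 0.4, -0.1]
width: 0.496
grasp_force: 0.0
```

```bash
python3 -c "
from h import *
st()
b=slope(-55.5,10,80);print(b)
plan([(*b,YW,S,15)])"
```

```text
{'time': 48.425, 'position': [547.875, 117.248, 102.269], 'ee_rot': [[0.985, -0.015, 0.173], [-0.015, -1.0, -0.001], [0.173, -0.001, -0.985]], 'force': [-0.024, 0.367, -0.108], 'width': 0.496, 'grasp_force': 0.0, 'joints': [0.0, 0.477, 1.595, -0.001, 0.896, 1.587]}
[551.81298706 116.83686813  72.84330174]
0 -0.02 0 0.37 -0.01 0 0; -0.01 0.01 0.37 0 0.01 0
```

Call:
{"name": "arm_command", "arguments": {"deltas": "-0.02 0 0.37 0 0 0; -0.01 0.01 0.35 0 0 0; 0 0 0 0 0 0; 0 0 0 0 0 0"}}

```text
time: 48.92
position: [551.5, 116.9, 73.2]
ee_rot: [[0.985, -0.015, 0.172], [-0.015, -1.0, -0.001], [0.172, -0.001, -0.985]]
force: [0.0, 0.0, -0.3]
width: 0.501
grasp_force: 0.0
```

Call:
{"name": "arm_command", "arguments": {"deltas": "0 0 0 0 0 0; 0 0 0 0 0 0; 0 0 0 0 0 0; 0 0 0 0 0 0; 0 0 0 0 0 0", "grip": -1}}

```text
time: 49.55
position: [551.5, 116.9, 73.5]
ee_rot: [[0.985, -0.015, 0.173], [-0.015, -1.0, -0.001], [0.173, -0.001, -0.985]]
force: [-1.1, -0.0, 4.3]
width: 0.312
grasp_force: 30.0
```

Call:
{"name": "arm_command", "arguments": {"deltas": "0.2 0 0 0 0 0; 0.2 0 -0.01 0 0 0; 0.2 0 0 0 0 0; 0.2 0 -0.01 0 0 0; 0 0 0 0 0 0"}}

```text
time: 50.18
position: [583.5, 116.3, 79.2]
ee_rot: [[0.985, -0.015, 0.173], [-0.015, -1.0, -0.001], [0.173, -0.001, -0.985]]
force: [0.5, 0.9, -1.4]
width: 0.318
grasp_force: 30.0
```

```bash
python3 -c "
from h import *
place(-48,-33,18)"
```

```text
tray [ 521.  -432.1] 0.205 [np.float64(145.0), np.float64(195.0)]
target [ 480.8 -474.2]
0 0 0 -0.58 0 0 0; 0 0 -0.59 -0.01 0.01 0; 0 0 -0.58 0 0 0; 0.07 0 -0.42 0 0 0; -0.12 0.87 -0.04 0.01 -0.1 -0.13; -0.12 0.87 -0.03 0.01 -0.1 -0.13; -0.14 0.87 -0.03 0.01 -0.11 -0.13; -0.15 0.86 -0.04 0.01 -0.1 -0.13
1 -0.16 0.86 -0.03 0.02 -0.1 -0.13; -0.17 0.87 -0.04 0.01 -0.1 -0.12; -0.19 0.85 -0.03 0.01 -0.1 -0.13; -0.19 0.86 -0.03 0.01 -0.11 -0.13; -0.21 0.85 -0.03 0.01 -0.1 -0.13; -0.22 0.86 -0.03 0.01 -0.1 -0.13; -0.23 0.84 -0.02 0.01 -0.1 -0.13; -0.24 0.85 -0.03 0.01 -0.1 -0.13
2 -0.25 0.84 -0.02 0.01 -0.11 -0.13; -0.26 0.84 -0.03 0.01 -0.1 -0.13; -0.28 0.83 -0.02 0.02 -0.1 -0.13; -0.28 0.83 -0.02 0.01 -0.1 -0.13; -0.3 0.83 -0.01 0.01 -0.1 -0.12; 0 0 0.72 0 0 0; 0 0 0.73 0 0 0; 0 0 0.72 0 0 0
3 0 0 0.73 0 0 0; 0 0 0.72 0 0 0
```

Call:
{"name": "arm_command", "arguments": {"deltas": "0 0 -0.58 0 0 0; 0 0 -0.59 -0.01 0.01 0; 0 0 -0.58 0 0 0; 0.07 0 -0.42 0 0 0; -0.12 0.87 -0.04 0.01 -0.1 -0.13; -0.12 0.87 -0.03 0.01 -0.1 -0.13; -0.14 0.87 -0.03 0.01 -0.11 -0.13; -0.15 0.86 -0.04 0.01 -0.1 -0.13"}}

```text
time: 51.22
position: [548.8, -23.5, 167.5]
ee_rot: [[0.991, 0.038, 0.132], [0.038, -0.999, 0.002], [0.132, 0.003, -0.991]]
force: [-0.8, -0.1, -2.7]
width: 0.314
grasp_force: 30.0
```

Call:
{"name": "arm_command", "arguments": {"deltas": "-0.16 0.86 -0.03 0.02 -0.1 -0.13; -0.17 0.87 -0.04 0.01 -0.1 -0.12; -0.19 0.85 -0.03 0.01 -0.1 -0.13; -0.19 0.86 -0.03 0.01 -0.11 -0.13; -0.21 0.85 -0.03 0.01 -0.1 -0.13; -0.22 0.86 -0.03 0.01 -0.1 -0.13; -0.23 0.84 -0.02 0.01 -0.1 -0.13; -0.24 0.85 -0.03 0.01 -0.1 -0.13"}}

```text
time: 52.22
position: [506.5, -301.5, 172.0]
ee_rot: [[0.989, 0.14, 0.051], [0.14, -0.99, 0.004], [0.051, 0.003, -0.999]]
force: [0.1, -0.2, -2.5]
width: 0.312
grasp_force: 30.0
```

Call:
{"name": "arm_command", "arguments": {"deltas": "-0.25 0.84 -0.02 0.01 -0.11 -0.13; -0.26 0.84 -0.03 0.01 -0.1 -0.13; -0.28 0.83 -0.02 0.02 -0.1 -0.13; -0.28 0.83 -0.02 0.01 -0.1 -0.13; -0.3 0.83 -0.01 0.01 -0.1 -0.12; 0 0 0.5 0 0 0; 0 0 0.5 0 0 0; 0 0 0 0 0 0"}}

```text
time: 53.22
position: [479.9, -473.5, 133.2]
ee_rot: [[0.979, 0.203, -0.002], [0.203, -0.979, 0.004], [-0.001, -0.004, -1.0]]
force: [-1.0, -0.2, -1.9]
width: 0.312
grasp_force: 30.0
```

```bash
python3 -c "
from h import *
st();g=grab('scene');v=cv2.resize(g['frame'][230:390,30:230],None,fx=3,fy=3,interpolation=2)
cv2.imwrite('pics/c9.png',cv2.cvtColor(v,cv2.COLOR_RGB2BGR))"
```

```text
{'time': 53.225, 'position': [479.91, -473.455, 133.204], 'ee_rot': [[0.979, 0.203, -0.002], [0.203, -0.979, 0.004], [-0.001, -0.004, -1.0]], 'force': [-0.957, -0.176, -1.888], 'width': 0.312, 'grasp_force': 29.998, 'joints': [-0.954, 0.681, 1.07, 0.0, 1.395, 0.412]}
```

View pics/c9.png

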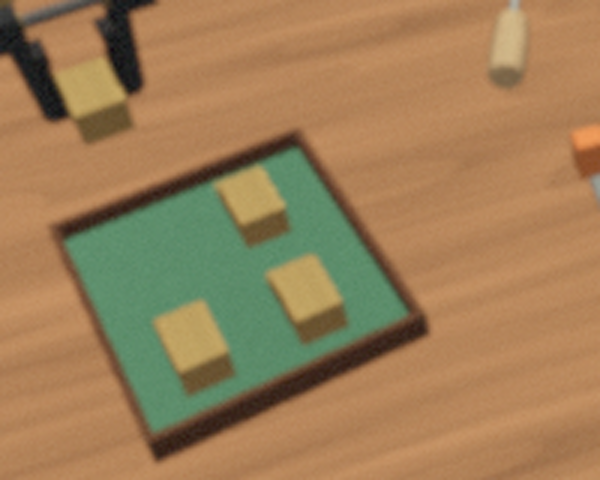

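Three blanks lie flat, and the free quarter is waiting for the fourth. I'll lower it.

Call:
{"name": "arm_command", "arguments": {"deltas": "0 0 0.7 0 0 0; 0 0 0.7 0 0 0; 0 0 0.7 0 0 0; 0 0 0.5 0 0 0; 0 0 0.2 0 0 0; 0 0 0 0 0 0; 0 0 0 0 0 0"}}

```text
time: 54.15
position: [480.9, -474.6, 24.5]
ee_rot: [[0.979, 0.203, 0.002], [0.203, -0.979, -0.001], [0.001, 0.002, -1.0]]
force: [0.3, -0.1, -2.3]
width: 0.313
grasp_force: 30.0
```

Call:
{"name": "arm_command", "arguments": {"deltas": "0 0 0.04 0 0 0; 0 0 0 0 0 0"}}

```text
time: 54.4
position: [480.6, -474.2, 21.9]
ee_rot: [[0.979, 0.203, 0.001], [0.203, -0.979, 0.0], [0.001, 0.0, -1.0]]
force: [0.2, 0.5, -3.3]
width: 0.314
grasp_force: 30.0
```

Call:
{"name": "arm_command", "arguments": {"deltas": "0 0 0.04 0 0 0; 0 0 0 0 0 0"}}

```text
time: 54.65
position: [480.5, -474.0, 19.9]
ee_rot: [[0.979, 0.203, 0.0], [0.203, -0.979, 0.001], [0.0, -0.001, -1.0]]
force: [0.1, -0.1, -3.7]
width: 0.316
grasp_force: 30.0
```

Call:
{"name": "arm_command", "arguments": {"deltas": "0 0 0.07 0 0 0; 0 0 0 0 0 0"}}

```text
time: 54.9
position: [480.4, -474.0, 16.9]
ee_rot: [[0.979, 0.203, 0.0], [0.203, -0.979, 0.001], [0.0, -0.001, -1.0]]
force: [-0.1, -0.3, -2.7]
width: 0.313
grasp_force: 30.0
```

Call:
{"name": "arm_command", "arguments": {"deltas": "0 0 0.03 0 0 0; 0 0 0 0 0 0"}}

```text
time: 55.15
position: [480.6, -474.1, 16.1]
ee_rot: [[0.979, 0.203, 0.0], [0.203, -0.979, 0.0], [0.0, -0.0, -1.0]]
force: [0.1, -0.3, -1.8]
width: 0.314
grasp_force: 30.0
```

Call:
{"name": "arm_command", "arguments": {"deltas": "0 0 0.01 0 0 0; 0 0 0 0 0 0; 0 0 0 0 0 0; 0 0 0 0 0 0; 0 0 0 0 0 0", "grip": -0.15}}

```text
time: 55.78
position: [480.5, -474.1, 15.7]
ee_rot: [[0.979, 0.203, 0.0], [0.203, -0.979, 0.0], [0.0, -0.0, -1.0]]
force: [0.1, -0.4, 0.6]
width: 0.426
grasp_force: 0.0
```

Call:
{"name": "arm_command", "arguments": {"deltas": "0 0 -0.4 0 0 0; 0 0 -0.8 0 0 0; 0 0 -0.8 0 0 0; 0 0 -0.8 0 0 0; -0.5 0 -0.8 0 0 0; -0.9 0 -0.4 0 0 0; -0.9 0 0 0 0 0; -0.5 0 0 0 0 0"}}

```text
time: 56.78
position: [369.5, -497.3, 176.9]
ee_rot: [[0.979, 0.202, 0.001], [0.202, -0.979, -0.001], [0.001, 0.001, -1.0]]
force: [0.3, 0.8, 0.2]
width: 0.43
grasp_force: 0.0
```

Call:
{"name": "arm_command", "arguments": {"deltas": "0 0 0 0 0 0; 0 0 0 0 0 0; 0 0 0 0 0 0; 0 0 0 0 0 0"}}

```text
time: 57.28
position: [371.5, -496.7, 175.4]
ee_rot: [[0.979, 0.204, 0.0], [0.204, -0.979, 0.001], [0.0, -0.001, -1.0]]
force: [0.3, -0.6, 0.7]
width: 0.424
grasp_force: 0.0
```

```bash
python3 -c "
from h import *
st();g=grab('scene');f=grab('top');v=np.hstack([g['frame'][130:400,30:430],f['frame'][90:360,190:580]])
cv2.imwrite('pics/c10.png',cv2.cvtColor(v,cv2.COLOR_RGB2BGR))"
```

```text
{'time': 57.275, 'position': [371.454, -496.66, 175.428], 'ee_rot': [[0.979, 0.204, 0.0], [0.204, -0.979, 0.001], [0.0, -0.001, -1.0]], 'force': [0.317, -0.599, 0.671], 'width': 0.424, 'grasp_force': 0.0, 'joints': [-1.119, 0.551, 1.193, 0.001, 1.397, 0.246]}
```

View pics/c10.png

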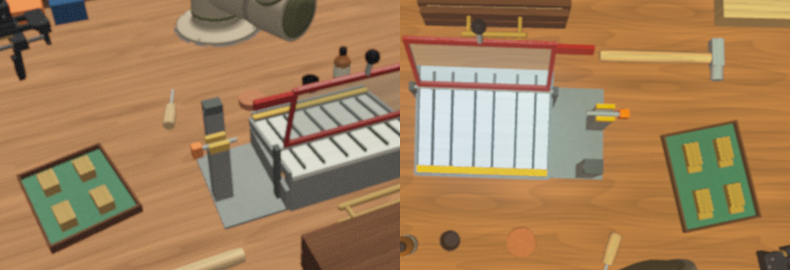

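All four blanks lie flat in the tray, the guard is open, the pin is in its notch and the lanes are empty. I'll hand in.

```bash
python3 -c "
from h import *
print(close_job())"
```

```text
the job is handed in; nothing more can be done
None
```

The job is handed in with no verdict returned; the last pictures showed the pin in its notch, the guard standing open, the lanes empty and all four blanks lying flat, unstacked, on the tray floor.

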